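# Unload the drying stand and reset its zone switches

### The arm

A 6-joint arm with a two-finger parallel gripper is mounted at the origin on a cart in front of the work surface, level with it; the furniture and walls round the work are solid. World frame = base frame: x ahead of the robot, y to its left, z up, the work surface at z = 0. Lengths are in mm, angles in rad, forces in N, time in s.
With the tool pointing down it reaches from about 350 to 975 mm from the base axis. Payload 7.1 kg.
Tool frame: the origin (TCP) lies on the centre line of the jaws, within the pads' length; the fingertips stand 14 mm ahead of it and the grasp point (between the pads) lies 5 mm behind it; x points along the fingers, z is the direction in which the jaws open and shut, and the axes are right-handed (so a half turn about x gives the same grasp; the last joint's range is limited). The gripper opens to 88 mm and grips with 3 to 60 N. Pads are 20 mm wide; open, the fingers measure 115 mm over their backs; the gripper's body (75 mm by 178 mm) begins 61 mm behind the grasp point.
Start: joints at [1.31, 0.423, 1.63, -0, 1.089, -0.019], TCP at [149.625, 606.809, 236.675] pointing down, gripper open.
Joint ranges: [-3, 3], [-0.9, 2.11], [0.09, 2.58], [-1.31, 4.45], [0.11, 2.69], [-2.54, 2.54]. Speed limits (rad/s): [2.39, 2.39, 3.01, 3.14, 3.14, 3.14].

### API

Orientations are given as a rotation vector (axis times angle).
In Python, from workcell import ctrl gives the robot as it stands.
- The arm moves only by the tool servo_tool, never from a script. Its argument "plan" is a list that holds one entry, the list of rows, each a list of 7 numbers: the shift along the tool's x, y, z in cm, then the turn, a rotation vector about the tool's x, y, z in rad, then the finger opening in cm, from 0 to 8.78. A call has 1 to 8 rows; each row is the pose to reach, as a shift and turn from the pose commanded when the call began, along the tool's axes at that moment; what a row does not reach only later rows make up. A row lasts 1/12 s, in which the tool goes at most 41.7 mm and 7.16 degrees, less where a joint would pass 70% of its speed; a pose out of reach is approached as far as the arm can. A call with a gripper value outside its range is refused whole. The fingers move at their own pace and stop on an object; the grip force is fixed at half the most. Time passes only in rows, so rows that repeat a pose let the fingers close. It gives the time, the measured TCP pose, the force and the opening at its end, in the units of the state.
- ctrl.get_obs(): the state, without advancing time (a new reading comes with each control period).
- ctrl.get_image(name): name is "side" or "top" or "wrist"; returns the picture (384x512x3 uint8, red, green, blue); there is no depth.
- ctrl.calibration(name): a dict with "K" (3x3 intrinsics, pixels), "view" (4x4, takes a point from world to camera coordinates). Camera axes: x right, y up, looking along -z (the intrinsics and any distortion apply to the point x, -y, -z); pixel columns grow to the right and rows downward; lengths in mm; the calibration is good to about 2 mm. The wrist camera is an equidistant fisheye: a pixel r from the principal point sees the ray r / f radians off the axis. A picture is of the moment at which its call begins: read the wrist's pose just before it. calibration takes no time and is no camera call; for the wrist camera it gives the pose at the moment of the call.
- ctrl.close_job(): hands the job in, once; it reports no verdict.
The state is a dict: "t": time; "qpos": joint angles; "qvel": joint speeds; "joint_torque": joint torques, N m; "ee_pos": TCP position; "orientation": TCP orientation; "ft_force": force on the tool from outside, world axes, zero at the start; "moment": the same for the moment, N m; "width": finger opening in mm.
Only numpy, scipy, OpenCV 4.12 (cv2) and the standard library are available. Lean on these libraries where they do the work, as an engineer would, in place of code of your own. Each camera call takes 0.05 s, during which the arm holds its last target.

### The job

Switch the warm-air drying stand off at the red main switch of its control box (fully towards the robot). Then lift every green-tabbed (dry) basket off its hook and stand it upright in the grey drip tray, leaving the orange-tabbed (wet) ones hanging, and set the six small slide switches: on (fully away from the robot) where an orange basket hangs, off (fully towards the robot) for every other hook, the leftmost switch being that of the leftmost hook and so on along the row. When all that is right, switch the main switch fully on again.

Things in the scene. Friction and masses are not known exactly. Their poses are not given: they have to be found in the camera images.
- stand: white drying stand, fixed, base 110 x 345 x 16 mm; its x points away from the robot, y to the left. Origin: centre of the base on the worktop. A steel rail (10 mm) runs along y at x = +12 mm, 139 mm up; six pegs of 6 mm wire come from it towards the robot, 56 mm apart, with an upturned tip
- hook1 (a point): low point (saddle, centre line of the 6 mm wire) of peg 1, counted from the left (+y); 135 mm above the worktop. The peg's tip is 16 mm nearer the robot (stand -x) and its centre line 12 mm higher, so a bail must rise 15 to 24 mm, come towards the robot at least 30 mm, and is then free (it can rise 27 mm in all before the basket meets the peg). Axes as the stand's
- hook2 (a point): low point (saddle, centre line of the 6 mm wire) of peg 2, counted from the left (+y); 135 mm above the worktop. The peg's tip is 16 mm nearer the robot (stand -x) and its centre line 12 mm higher, so a bail must rise 15 to 24 mm, come towards the robot at least 30 mm, and is then free (it can rise 27 mm in all before the basket meets the peg). Axes as the stand's
- hook3 (a point): low point (saddle, centre line of the 6 mm wire) of peg 3, counted from the left (+y); 135 mm above the worktop. The peg's tip is 16 mm nearer the robot (stand -x) and its centre line 12 mm higher, so a bail must rise 15 to 24 mm, come towards the robot at least 30 mm, and is then free (it can rise 27 mm in all before the basket meets the peg). Axes as the stand's
- hook4 (a point): low point (saddle, centre line of the 6 mm wire) of peg 4, counted from the left (+y); 135 mm above the worktop. The peg's tip is 16 mm nearer the robot (stand -x) and its centre line 12 mm higher, so a bail must rise 15 to 24 mm, come towards the robot at least 30 mm, and is then free (it can rise 27 mm in all before the basket meets the peg). Axes as the stand's
- hook5 (a point): low point (saddle, centre line of the 6 mm wire) of peg 5, counted from the left (+y); 135 mm above the worktop. The peg's tip is 16 mm nearer the robot (stand -x) and its centre line 12 mm higher, so a bail must rise 15 to 24 mm, come towards the robot at least 30 mm, and is then free (it can rise 27 mm in all before the basket meets the peg). Axes as the stand's
- hook6 (a point): low point (saddle, centre line of the 6 mm wire) of peg 6, counted from the left (+y); 135 mm above the worktop. The peg's tip is 16 mm nearer the robot (stand -x) and its centre line 12 mm higher, so a bail must rise 15 to 24 mm, come towards the robot at least 30 mm, and is then free (it can rise 27 mm in all before the basket meets the peg). Axes as the stand's
- dry_a: round steel basket, 44 mm across, 38 mm high, 55-110 g, with a wire bail (5 mm wire, in its y-z plane, legs at y +-16 mm, upside-down V at the top: apex 74 mm up) and an upright green grip tab 10 mm (x) x 22 mm (y), 78 to 118 mm up. Origin: centre of underside, z up. Dry; starts on a peg, origin 67 mm up. None if absent
- dry_b: round steel basket, 44 mm across, 38 mm high, 55-110 g, with a wire bail (5 mm wire, in its y-z plane, legs at y +-16 mm, upside-down V at the top: apex 74 mm up) and an upright green grip tab 10 mm (x) x 22 mm (y), 78 to 118 mm up. Origin: centre of underside, z up. Dry; starts on a peg, origin 67 mm up. None if absent
- dry_c: round steel basket, 44 mm across, 38 mm high, 55-110 g, with a wire bail (5 mm wire, in its y-z plane, legs at y +-16 mm, upside-down V at the top: apex 74 mm up) and an upright green grip tab 10 mm (x) x 22 mm (y), 78 to 118 mm up. Origin: centre of underside, z up. Dry; starts on a peg, origin 67 mm up. None if absent
- dry_d: round steel basket, 44 mm across, 38 mm high, 55-110 g, with a wire bail (5 mm wire, in its y-z plane, legs at y +-16 mm, upside-down V at the top: apex 74 mm up) and an upright green grip tab 10 mm (x) x 22 mm (y), 78 to 118 mm up. Origin: centre of underside, z up. Dry; starts on a peg, origin 67 mm up. None if absent
- wet_a: round steel basket, 44 mm across, 38 mm high, 55-110 g, with a wire bail (5 mm wire, in its y-z plane, legs at y +-16 mm, upside-down V at the top: apex 74 mm up) and an upright orange grip tab 10 mm (x) x 22 mm (y), 78 to 118 mm up. Origin: centre of underside, z up. Wet; stays on its peg. None if absent
- wet_b: round steel basket, 44 mm across, 38 mm high, 55-110 g, with a wire bail (5 mm wire, in its y-z plane, legs at y +-16 mm, upside-down V at the top: apex 74 mm up) and an upright orange grip tab 10 mm (x) x 22 mm (y), 78 to 118 mm up. Origin: centre of underside, z up. Wet; stays on its peg. None if absent
- out_tray: ribbed dark-grey drip tray, loose, 0.6 kg, 256 mm (its x) x 178 mm (its y), long side across in front of the robot; flat floor 6 mm above the origin, usable 236 x 158 mm, rim 16 mm high. Origin: centre of the underside
- box: grey control box, fixed, 100 x 235 x 30 mm; x away from the robot, y to the left, origin at the centre of the underside. A 4 mm blue plate with the six switches lies on it (top 34 mm up), the red main switch at the right end
- sw1 (a joint): slide switch 1 from the left, zone of peg 1: 0 = off (towards the robot, box -x), 0.014 m = on (away from the robot, box +x; white mark at that end). May start half-way; stiff (about 1.5 N to slide), stays where it is left. Its white nub, 8 x 8 mm and 13 mm tall, stands on the blue plate; centre in the box's frame: x = -7 mm + joint value, y = 90 mm, top 48 mm up; neighbours are 26 mm apart
- sw2 (a joint): slide switch 2 from the left, zone of peg 2: 0 = off (towards the robot, box -x), 0.014 m = on (away from the robot, box +x; white mark at that end). May start half-way; stiff (about 1.5 N to slide), stays where it is left. Its white nub, 8 x 8 mm and 13 mm tall, stands on the blue plate; centre in the box's frame: x = -7 mm + joint value, y = 64 mm, top 48 mm up; neighbours are 26 mm apart
- sw3 (a joint): slide switch 3 from the left, zone of peg 3: 0 = off (towards the robot, box -x), 0.014 m = on (away from the robot, box +x; white mark at that end). May start half-way; stiff (about 1.5 N to slide), stays where it is left. Its white nub, 8 x 8 mm and 13 mm tall, stands on the blue plate; centre in the box's frame: x = -7 mm + joint value, y = 38 mm, top 48 mm up; neighbours are 26 mm apart
- sw4 (a joint): slide switch 4 from the left, zone of peg 4: 0 = off (towards the robot, box -x), 0.014 m = on (away from the robot, box +x; white mark at that end). May start half-way; stiff (about 1.5 N to slide), stays where it is left. Its white nub, 8 x 8 mm and 13 mm tall, stands on the blue plate; centre in the box's frame: x = -7 mm + joint value, y = 12 mm, top 48 mm up; neighbours are 26 mm apart
- sw5 (a joint): slide switch 5 from the left, zone of peg 5: 0 = off (towards the robot, box -x), 0.014 m = on (away from the robot, box +x; white mark at that end). May start half-way; stiff (about 1.5 N to slide), stays where it is left. Its white nub, 8 x 8 mm and 13 mm tall, stands on the blue plate; centre in the box's frame: x = -7 mm + joint value, y = -14 mm, top 48 mm up; neighbours are 26 mm apart
- sw6 (a joint): slide switch 6 from the left, zone of peg 6: 0 = off (towards the robot, box -x), 0.014 m = on (away from the robot, box +x; white mark at that end). May start half-way; stiff (about 1.5 N to slide), stays where it is left. Its white nub, 8 x 8 mm and 13 mm tall, stands on the blue plate; centre in the box's frame: x = -7 mm + joint value, y = -40 mm, top 48 mm up; neighbours are 26 mm apart
- main (a joint): red main switch at the right end of the box: 0 = off (towards the robot), 0.014 m = on (away from the robot; white mark); on at the start. About 2 N to slide, stays where it is left. Red nub 12 mm (x) x 14 mm (y) and 13 mm tall on a black plate; centre in the box's frame: x = -7 mm + joint value, y = -88 mm, top 48 mm up
Not all that is in view belongs to the job. Leave any pink look-alike of the dry_a alone.

How it is judged:
By the outcome, as a careful person would: the job done as asked, in the order asked, and still so for the second after the job is handed in, with the robot touching nothing.
Of dry_a, dry_b, dry_c, dry_d only 3 to 4 are there at a start; the rules pass over those that are not, and their reading is None.
Of wet_a, wet_b only 1 to 2 are there at a start; the rules pass over those that are not, and their reading is None.
At some moment in a run one of out_tray may be knocked a few centimetres aside while the robot is not near it.
It also fails if it takes over 200 s, if anything falls off the work surface, if the arm or the gripper's body presses on something with over 40 N, if the wrist force passes 120 N, or if a joint passes its speed limit or range.

## Working session

There is one attempt and no reset: what is moved stays moved. The work goes in short steps, Python scripts to look and compute and a tool call to move; the robot and the scene stay as the last step left them, time stands still between calls to the robot, and variables do not carry over. Pictures are saved under pics/ and viewed, and the job is handed in when it is done.

Besides the shell and the picture viewer there is one more tool, called after "Call:" in YAML: its name, and indented under it one key for each argument. servo_tool: Moves the arm, as the interface text tells. Its arguments: {"type":"object","properties":{"plan":{"type":"array","items":{"type":"array","items":{"type":"array","items":{"type":"number"}}}}},"required":["plan"]}

```bash
mkdir -p pics; ls; cat > h.py <<'E'
import numpy as np, cv2
from workcell import ctrl
def snap(n,f):
    c=ctrl.calibration(n); im=ctrl.get_image(n); cv2.imwrite(f'pics/{f}.png',im[:,:,::-1]); np.savez(f'pics/{f}.npz',K=c['K'],view=c['view']); return im,c
E
python3 - <<'E'
from h import *
o=ctrl.get_obs()
for k,v in o.items(): print(k,np.round(v,3))
for n in ['side','top','wrist']:
    im,c=snap(n,n+'0'); print(n,{k:(np.round(v,3).tolist() if not isinstance(v,str) else v) for k,v in c.items()})
E
```

```text
pics
t 0.0
qpos [ 1.31   0.424  1.631 -0.     1.089 -0.019]
qvel [-0.    -0.002 -0.001 -0.     0.001  0.002]
joint_torque [ 2.0000e-03 -5.4464e+01 -2.7366e+01  6.4000e-02  2.3000e-02 -0.0000e+00]
ee_pos [149.485 606.324 235.922]
orientation [-1.03   1.315  1.029]
ft_force [ 0.516  0.341 -0.138]
moment [ 0.029  0.045 -0.039]
width 87.872
side {'K': [[379.151, 0.0, 256.914], [0.0, 379.151, 192.936], [0.0, 0.0, 1.0]], 'view': [[-0.477, -0.879, -0.004, 225.068], [0.631, -0.346, 0.694, -435.568], [-0.611, 0.329, 0.72, -621.119], [0.0, 0.0, 0.0, 1.0]]}
top {'K': [[369.467, 0.0, 254.953], [0.0, 369.467, 187.561], [0.0, 0.0, 1.0]], 'view': [[-0.01, -1.0, 0.009, -43.444], [0.995, -0.009, 0.099, -569.2], [-0.099, 0.01, 0.995, -947.183], [0.0, 0.0, 0.0, 1.0]]}
wrist {'K': [[297.319, 0.0, 249.054], [0.0, 297.319, 188.876], [0.0, 0.0, 1.0]], 'view': [[0.239, 0.971, -0.002, -624.309], [-0.935, 0.23, -0.271, 32.896], [-0.263, 0.067, 0.963, -391.181], [0.0, 0.0, 0.0, 1.0]]}
```

View pics/side0.png

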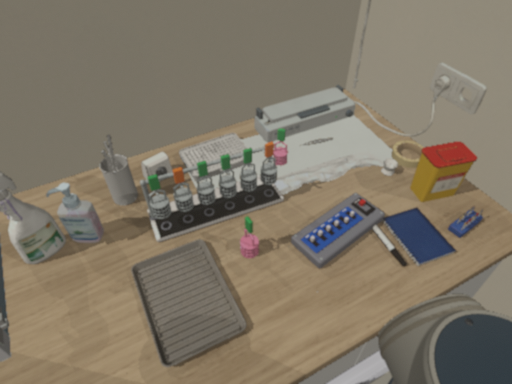

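View pics/top0.png

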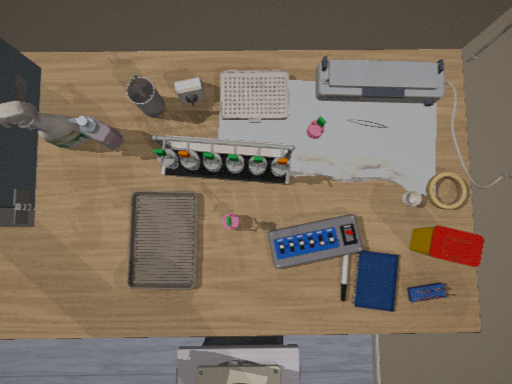

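View pics/wrist0.png

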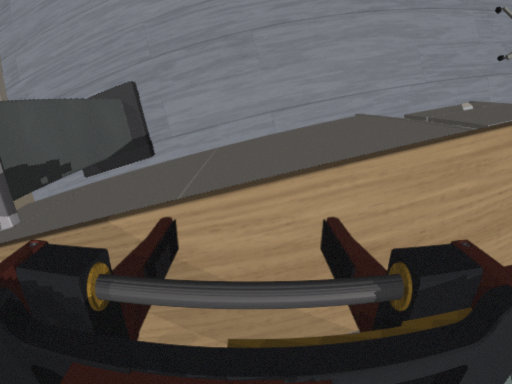

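```bash
python3 - <<'E'
import cv2
im=cv2.imread('pics/top0.png'); s=cv2.imread('pics/side0.png')
cv2.imwrite('pics/t_stand.png',cv2.resize(im[125:195,145:305],None,fx=5,fy=5,interpolation=cv2.INTER_CUBIC))
cv2.imwrite('pics/t_box.png',cv2.resize(im[205:280,260:370],None,fx=7,fy=7,interpolation=cv2.INTER_CUBIC))
cv2.imwrite('pics/s_stand.png',cv2.resize(s[130:240,140:300],None,fx=5,fy=5,interpolation=cv2.INTER_CUBIC))
E
```

```text
(no output)
```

View pics/t_stand.png

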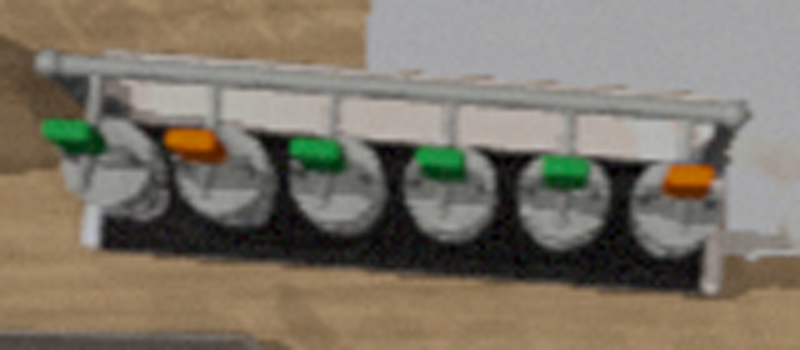

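View pics/t_box.png

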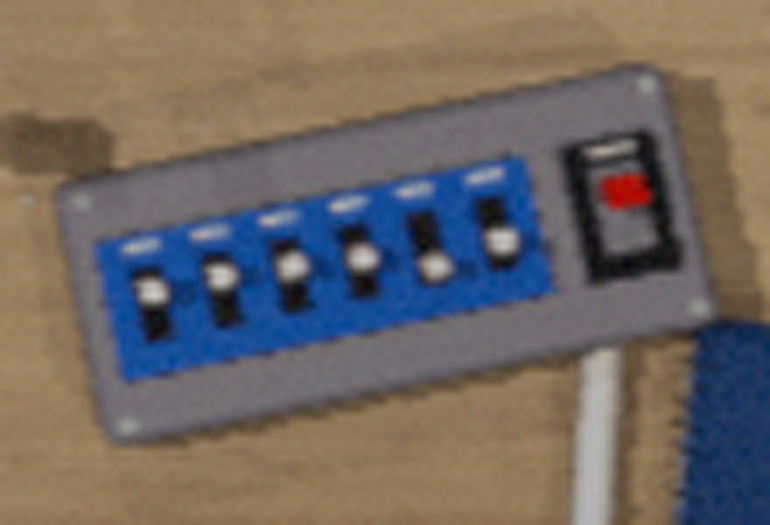

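View pics/s_stand.png

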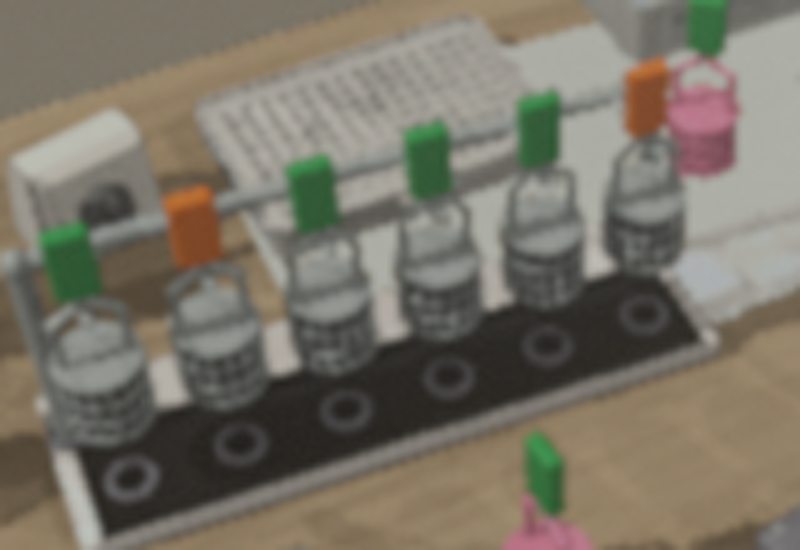

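```bash
cat >> h.py <<'E'
def proj(c,P):
    P=np.atleast_2d(P); V=c['view']; K=c['K']
    q=P@V[:3,:3].T+V[:3,3]; x=q[:,0];y=-q[:,1];z=-q[:,2]
    return np.c_[K[0,0]*x/z+K[0,2],K[1,1]*y/z+K[1,2]]
def projw(c,P):
    P=np.atleast_2d(P); V=c['view']; K=c['K']
    q=P@V[:3,:3].T+V[:3,3]; x=q[:,0];y=-q[:,1];z=-q[:,2]
    r=np.hypot(x,y); th=np.arctan2(r,z); return np.c_[K[0,0]*th*x/r+K[0,2],K[1,1]*th*y/r+K[1,2]]
def backz(c,uv,z):
    V=c['view'];K=c['K']; uv=np.atleast_2d(uv).astype(float)
    d=np.c_[(uv[:,0]-K[0,2])/K[0,0],-(uv[:,1]-K[1,2])/K[1,1],-np.ones(len(uv))]@V[:3,:3]
    o=-V[:3,:3].T@V[:3,3]; t=(z-o[2])/d[:,2]; return o+d*t[:,None]
def load(f):
    z=np.load(f'pics/{f}.npz'); return cv2.imread(f'pics/{f}.png'),dict(K=z['K'],view=z['view'])
def box3(cx,cy,z0,z1,lx,ly,yaw):
    P=np.array([[a*lx/2,b*ly/2] for a in(-1,1) for b in(-1,1)]); R=np.array([[np.cos(yaw),-np.sin(yaw)],[np.sin(yaw),np.cos(yaw)]])
    q=P@R.T+[cx,cy]; return np.r_[np.c_[q,[z0]*4],np.c_[q,[z1]*4]]
def hullc(pts):
    h=cv2.convexHull(pts.astype(np.float32)); m=cv2.moments(h); return np.array([m['m10'],m['m01']])/m['m00']
E
cat > a.py <<'E'
from h import *
from scipy.optimize import least_squares
T,ct=load('top0');S,cs=load('side0')
def blobs(im,col):
    h=cv2.cvtColor(im,cv2.COLOR_BGR2HSV)
    m={'g':cv2.inRange(h,(45,120,50),(85,255,255)),'o':cv2.inRange(h,(5,180,120),(17,255,255))}[col]
    n,l,s,c=cv2.connectedComponentsWithStats(m); return [(np.round(c[i],2).tolist(),int(s[i,4])) for i in range(1,n) if s[i,4]>8]
for col in 'go':
    print(col,'top',sorted(blobs(T,col)));print(col,'side',sorted(blobs(S,col)))
# box
A=lambda p:(np.array(p,float)+.5)/7-.5+[260,205]
W=backz(ct,A([[60,188],[655,65],[715,310],[112,440]]),30)
print(W.round(1)); c=W.mean(0); print('box c',c, 'sides',np.linalg.norm(W[0]-W[1]),np.linalg.norm(W[1]-W[2]))
d=(W[0]-W[1]+W[3]-W[2]); print('yaw',np.arctan2(-d[0],d[1]))
N=backz(ct,A([[153,292],[221,277],[292,266],[362,258],[434,267],[501,240],[626,191]]),46)
y=np.arctan2(-d[0],d[1]); R=np.array([[np.cos(y),-np.sin(y)],[np.sin(y),np.cos(y)]])
print(((N-c)[:,:2]@R).round(1))
E
python3 a.py
```

```text
g top [([159.29, 151.76], 62), ([207.91, 155.3], 57), ([228.39, 220.64], 28), ([232.89, 157.28], 53), ([257.57, 158.92], 49), ([320.51, 121.15], 47)]
g side [([153.37, 180.99], 67), ([200.94, 163.53], 17), ([224.59, 156.82], 17), ([247.07, 150.73], 15), ([248.21, 223.6], 52), ([281.05, 131.53], 19)]
o top [([182.62, 152.5], 34), ([283.13, 159.6], 30), ([433.92, 230.0], 13), ([461.19, 240.36], 36)]
o side [([176.92, 170.46], 24)]
[[ 453.4  -82.3   30. ]
 [ 496.8 -306.1   30. ]
 [ 405.8 -325.1   30. ]
 [ 360.8 -100.2   30. ]]
box c [ 429.18698447 -203.39190027   30.        ] sides 227.96965277827158 92.98796581768171
yaw 0.1944971741332607
[[  3.8  89.4]
 [  4.   63.9]
 [  2.6  37.6]
 [  0.2  11.9]
 [ -8.4 -13.2]
 [ -3.8 -39.4]
 [  4.2 -88.4]]
```

```bash
cat > b.py <<'E'
from h import *
from scipy.optimize import least_squares
T,ct=load('top0');S,cs=load('side0')
def cen(im,ax,ay,col,r=9):
    x0,y0=int(ax)-r,int(ay)-r; p=im[y0:y0+2*r+1,x0:x0+2*r+1].astype(float)
    B,G,R=p[...,0],p[...,1],p[...,2]
    w=np.clip(G-np.maximum(R,B)-15,0,None) if col=='g' else np.clip(R-1.6*G-15,0,None)*1.0*(R>G*1.6)
    w=np.minimum(w,60)/60
    yy,xx=np.mgrid[y0:y0+2*r+1,x0:x0+2*r+1]; return np.array([(w*xx).sum(),(w*yy).sum()])/w.sum(),w.sum()
tp=[(159,152,'g'),(183,153,'o'),(208,155,'g'),(233,157,'g'),(258,159,'g'),(283,160,'o')]
sp=[(154,183,'g'),(178,175,'o'),(202,168,'g'),(225,162,'g'),(247,156,'g'),(269,150,'o')]
res=[]
for i in range(6):
    a,wa=cen(T,*tp[i]); b,wb=cen(S,*sp[i],r=11 if i in(1,2,3,4) else 9)
    f=lambda p:np.r_[hullc(proj(ct,box3(p[0],p[1],p[2]-20,p[2]+20,10,22,-.07)))-a,hullc(proj(cs,box3(p[0],p[1],p[2]-20,p[2]+20,10,22,-.07)))-b]
    s=least_squares(f,[650,0,165],x_scale=[1,1,1]); res.append(s.x); print(i+1,a.round(1),b.round(1),round(wa),round(wb),s.x.round(1),s.fun.round(2))
res=np.array(res); i=np.arange(6)
px=np.polyfit(i,res[:,0],1);py=np.polyfit(i,res[:,1],1);print(px,py,np.hypot(px[0],py[0]),'yaw',np.arctan2(px[0],-py[0]), res[:,2].mean())
print('resid',(res[:,0]-np.polyval(px,i)).round(1),(res[:,1]-np.polyval(py,i)).round(1))
# tray corners rough
print(backz(ct,[[131,193],[198,193],[195,289],[129,287]],16).round(0))
print('pink',backz(ct,[[231,222]],30).round(0))
E
python3 b.py
python3 - <<'E'
import cv2
im=cv2.imread('pics/top0.png')
cv2.imwrite('pics/t_tray.png',cv2.resize(im[180:300,115:255],None,fx=5,fy=5,interpolation=cv2.INTER_CUBIC))
E
```

```text
1 [158.4 151. ] [153.1 180.9] 42 59 [650.   0. 165.] [ 75.28  -4.56  67.65 -25.67]
2 [184.3 153.9] [175.3 172.3] 11 0 [650.   0. 165.] [ 49.3   -7.46  45.42 -17.13]
3 [207.7 154.7] [201.7 167.2] 41 48 [638.    0.  162.8] [26.01 -2.83 21.23 -8.41]
4 [232.6 156.5] [224.8 160.5] 40 46 [627.7   0.  165. ] [ 1.11 -0.46 -0.07  0.14]
5 [257.4 158.3] [247.  154.3] 39 42 [650.   0. 165.] [-23.8  -11.82 -26.23   0.88]b.py:9: RuntimeWarning: invalid value encountered in divide
  yy,xx=np.mgrid[y0:y0+2*r+1,x0:x0+2*r+1]; return np.array([(w*xx).sum(),(w*yy).sum()])/w.sum(),w.sum()
Traceback (most recent call last):
  File "b.py", line 16, in <module>
    s=least_squares(f,[650,0,165],x_scale=[1,1,1]); res.append(s.x); print(i+1,a.round(1),b.round(1),round(wa),round(wb),s.x.round(1),s.fun.round(2))
ValueError: Residuals are not finite in the initial point.
```

View pics/t_tray.png

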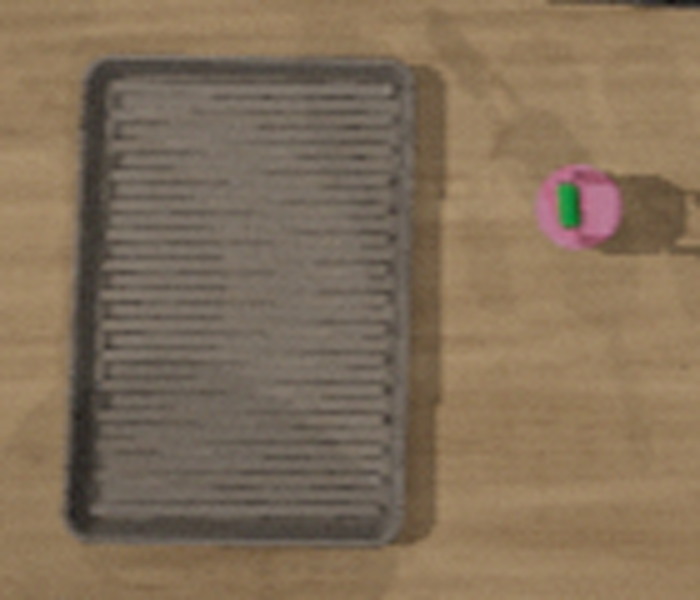

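```bash
sed -i 's/np.clip(R-1.6\*G-15,0,None)\*1.0\*(R>G\*1.6)/np.clip(R-1.35*G-10,0,None)*1.0*(R>G*1.5)*(R>110)/; s/x_scale=\[1,1,1\]/diff_step=1e-2/; s/\[650,0,165\]/[650,100-50*i,165]/' b.py; python3 b.py
```

```text
1 [158.4 151. ] [153.1 180.9] 42 59 [639.5 169.7 168.6] [ 0.58  0.27 -0.61 -0.09]
2 [182.9 152.5] [178.  174.5] 24 43 [635.9 114.1 165.9] [ 0.78  0.38 -0.85 -0.11]
3 [207.7 154.7] [201.7 167.2] 41 48 [630.4  57.9 167.5] [ 0.48  0.25 -0.54 -0.06]
4 [232.6 156.5] [224.8 160.5] 40 46 [625.7   1.6 167.8] [ 0.35  0.19 -0.41 -0.04]
5 [257.4 158.3] [247.  154.3] 39 42 [621.5 -54.6 166.7] [ 0.25  0.14 -0.3  -0.02]
6 [282.6 159.9] [270.6 149.7] 25 34 [ 617.2 -114.2  160.5] [ 1.03  0.61 -1.26 -0.05]
[ -4.56802324 639.78709905] [-56.60706611 170.61289476] 56.791080023482564 yaw -0.08052256442771794 166.16339805845732
resid [-0.3  0.7 -0.2 -0.4 -0.1  0.2] [-1.   0.1  0.5  0.8  1.3 -1.7]
[[559. 281.  16.]
 [557. 103.  16.]
 [306. 109.  16.]
 [314. 281.  16.]]
pink [[479.  14.  30.]]
```

```bash
cat >> h.py <<'E'
from scipy.spatial.transform import Rotation as Ro
def R_of(yaw): # tool x down, jaw (z) along world dir (cos yaw, sin yaw,0)
    x=np.array([0,0,-1.]); z=np.array([np.cos(yaw),np.sin(yaw),0]); return np.c_[x,np.cross(z,x),z]
def rel(pos,yaw=None,frm=None,flip=False):
    o=ctrl.get_obs(); R0=Ro.from_rotvec(o['orientation']).as_matrix(); p=np.array(o['ee_pos']) if frm is None else frm
    d=R0.T@(np.array(pos,float)-p)/10
    r=np.zeros(3)
    if yaw is not None: r=Ro.from_matrix(R0.T@R_of(yaw+(np.pi if flip else 0))).as_rotvec()
    return np.r_[d,r].round(3)
def st():
    o=ctrl.get_obs(); R0=Ro.from_rotvec(o['orientation']).as_matrix()
    print('t %.2f'%o['t'],'p',np.round(o['ee_pos'],1),'w %.1f'%o['width'],'F',np.round(o['ft_force'],1),'jaw yaw %.3f'%np.arctan2(R0[1,2],R0[0,2]),'q',np.round(o['qpos'],2)); return R0
E
python3 - <<'E'
from h import *
print(st().round(3))
for y in (0.194,-.08):
  for f in (0,1): print(y,f,rel([450,200,240],y,flip=f))
E
sed -i 's/^print(((N-c.*$/&\nprint(N.round(1))/' a.py; python3 a.py | tail -7
```

```text
t 0.15 p [149.5 606.5 236.1] w 87.4 F [ 0.4  0.3 -0.6] jaw yaw 1.329 q [ 1.31  0.42  1.63 -0.    1.09 -0.02]
[[-0.    -0.971  0.239]
 [-0.001  0.239  0.971]
 [-1.     0.    -0.001]]
0.194 0 [-3.5400e-01 -3.8904e+01 -3.2271e+01  1.1350e+00 -1.0000e-03  1.0000e-03]
0.194 1 [-3.5400e-01 -3.8904e+01 -3.2271e+01 -2.0070e+00 -1.0000e-03 -1.0000e-03]
-0.08 0 [-3.5400e-01 -3.8904e+01 -3.2271e+01  1.4090e+00 -1.0000e-03  1.0000e-03]
-0.08 1 [-3.5400e-01 -3.8904e+01 -3.2271e+01 -1.7330e+00 -1.0000e-03 -1.0000e-03]
[[ 415.6 -115.    46. ]
 [ 420.8 -139.9   46. ]
 [ 424.5 -166.    46. ]
 [ 427.1 -191.7   46. ]
 [ 423.5 -217.9   46. ]
 [ 433.1 -242.8   46. ]
 [ 450.4 -289.3   46. ]]
```

Call:
servo_tool:
  plan:
    - [[0,-38.9,-32.3,1.13,0,0,3.0],[0,-38.9,-32.3,1.13,0,0,3.0],[0,-38.9,-32.3,1.13,0,0,3.0],[0,-38.9,-32.3,1.13,0,0,3.0],[0,-38.9,-32.3,1.13,0,0,3.0],[0,-38.9,-32.3,1.13,0,0,3.0],[0,-38.9,-32.3,1.13,0,0,3.0],[0,-38.9,-32.3,1.13,0,0,3.0]]

```text
t: 0.82
ee_pos: [348.3, 336.9, 236.7]
orientation: [-0.254, 1.556, 0.254]
ft_force: [0.7, 0.6, 0.5]
width: 37.6
```

```bash
python3 - <<'E'
from h import *
print(st().round(3))
print(rel([430,-200,180],.194))
E
```

```text
t 0.82 p [348.3 336.9 236.7] w 37.6 F [0.7 0.6 0.5] jaw yaw 0.323 q [ 0.74  0.22  1.93 -0.    0.99  0.42]
[[ 0.    -0.318  0.948]
 [-0.     0.948  0.318]
 [-1.    -0.     0.   ]]
[  5.667 -53.502  -9.301   0.129   0.      0.   ]
```

Call:
servo_tool:
  plan:
    - [[5.6,-53.5,-9.3,0.129,0,0,3.0],[5.6,-53.5,-9.3,0.129,0,0,3.0],[5.6,-53.5,-9.3,0.129,0,0,3.0],[5.6,-53.5,-9.3,0.129,0,0,3.0],[5.6,-53.5,-9.3,0.129,0,0,3.0],[5.6,-53.5,-9.3,0.129,0,0,3.0],[5.6,-53.5,-9.3,0.129,0,0,3.0],[5.6,-53.5,-9.3,0.129,0,0,3.0]]

```text
t: 1.48
ee_pos: [399.2, 9.2, 202.5]
orientation: [-0.157, 1.565, 0.157]
ft_force: [0.4, -0.2, -0.2]
width: 29.8
```

```bash
python3 - <<'E'
from h import *
st()
print(rel([430,-205,180],.194))
E
```

```text
t 1.48 p [399.2   9.2 202.5] w 29.8 F [ 0.4 -0.2 -0.2] jaw yaw 0.200 q [-0.01  0.14  2.13 -0.    0.87 -0.21]
[ 2.2480e+00 -2.1604e+01 -1.2450e+00  6.0000e-03  0.0000e+00  0.0000e+00]
```

Call:
servo_tool:
  plan:
    - [[2.2,-21.6,-1.2,0,0,0,3.0],[2.2,-21.6,-1.2,0,0,0,3.0],[2.2,-21.6,-1.2,0,0,0,3.0],[2.2,-21.6,-1.2,0,0,0,3.0],[2.2,-21.6,-1.2,0,0,0,3.0],[2.2,-21.6,-1.2,0,0,0,3.0],[2.2,-21.6,-1.2,0,0,0,3.0]]

```text
t: 2.07
ee_pos: [430.7, -205.3, 180.1]
orientation: [-0.154, 1.565, 0.154]
ft_force: [-0.4, 0.2, -1.0]
width: 30.4
```

```bash
python3 - <<'E'
from h import *
st(); snap('wrist','w1')
E
```

```text
t 2.07 p [ 430.7 -205.3  180.1] w 30.4 F [-0.4  0.2 -1. ] jaw yaw 0.196 q [-0.47  0.29  1.99 -0.    0.86 -0.67]
```

View pics/w1.png

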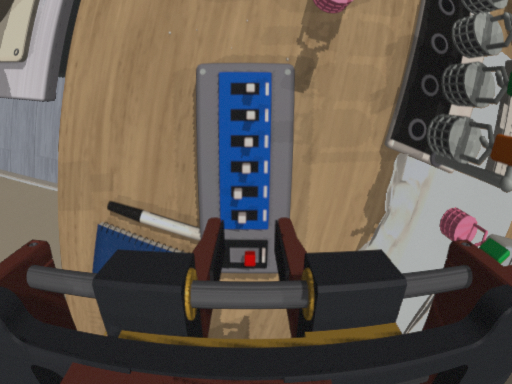

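```bash
python3 - <<'E'
import cv2
im=cv2.imread('pics/w1.png')
cv2.imwrite('pics/w1b.png',cv2.resize(im[55:175,185:305],None,fx=5,fy=5,interpolation=cv2.INTER_CUBIC))
cv2.imwrite('pics/w1c.png',cv2.resize(im[160:280,185:305],None,fx=5,fy=5,interpolation=cv2.INTER_CUBIC))
E
```

```text
(no output)
```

View pics/w1b.png

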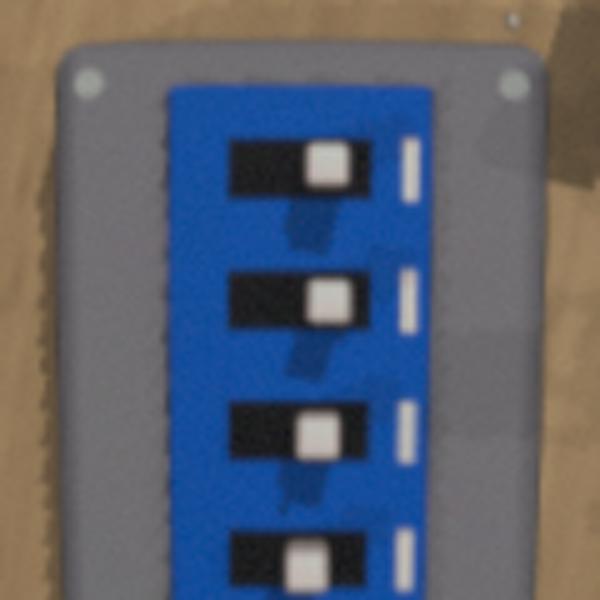

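View pics/w1c.png

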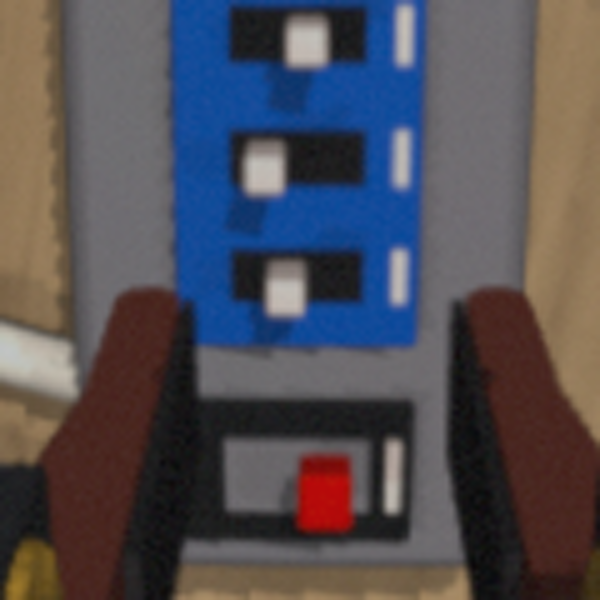

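```bash
cat > c.py <<'E'
from h import *
from scipy.optimize import least_squares
_,c=load('w1')
A=lambda p,oy:(np.array(p,float)+.5)/5-.5+[185,oy]
sl=np.r_[A([[300,168.5],[299.5,299.5],[298.5,431],[297.5,560.5]],55),A([[297,159.5],[297,276]],160)]
nb=np.r_[A([[328,165],[330,301],[319,436],[307,568]],55),A([[264,170],[287,290],[325,500]],160)]
ys=np.array([90,64,38,12,-14,-40,-88.])
def W(p,L): 
    R=np.array([[np.cos(p[2]),-np.sin(p[2])],[np.sin(p[2]),np.cos(p[2])]]); return np.c_[L[:,:2]@R.T+p[:2],L[:,2]]
L=np.c_[0*ys[:6],ys[:6],[34]*6]
f=lambda p:(projw(c,W(p,L))-sl).ravel()
s=least_squares(f,[430,-205,.194],x_scale=[1,1,.01]);print('box',s.x,s.fun.round(1))
p=s.x
for i in range(7):
    g=lambda q:(projw(c,W(p,np.array([[q[0],q[1],47.]])))-nb[i]).ravel()
    q=least_squares(g,[0,ys[i]]).x; print(i+1,'joint',(q[0]+7).round(1),'y',q[1].round(1),W(p,np.array([[q[0],ys[i],47]]))[0].round(1))
cor=W(p,np.array([[a*50,117.5,30] for a in(-1,1)])); print((projw(c,cor)-[185,55]+.5)*5-.5)
E
python3 c.py
```

```text
box [ 4.24825403e+02 -2.03340751e+02  1.87993508e-01] [ 0.   0.2 -0.1  0.2 -0.   0.1  0.  -0.2  0.  -0.3 -0.   0. ]
1 joint 12.4 y 90.1 [ 413.3 -113.9   47. ]
2 joint 13.0 y 64.3 [ 418.7 -139.4   47. ]
3 joint 11.1 y 38.6 [ 421.8 -165.2   47. ]
4 joint 9.0 y 12.9 [ 424.5 -191.2   47. ]
5 joint 0.6 y -12.7 [ 421.2 -218.3   47. ]
6 joint 5.2 y -38.1 [ 430.6 -243.    47. ]
7 joint 13.4 y -86.8 [ 447.5 -288.6   47. ]
[[ 50.6100066   40.17487258]
 [553.74023105  42.27307328]]
```

```bash
python3 - <<'E'
from h import *
print(rel([448,-288.4,100],.188)); print(rel([448,-288.4,53],.188))
E
```

```text
[ 7.993e+00 -8.690e+00  1.020e-01  9.000e-03 -1.000e-03 -1.000e-03]
[ 1.2693e+01 -8.6950e+00  1.0700e-01  9.0000e-03 -1.0000e-03 -1.0000e-03]
```

Call:
servo_tool:
  plan:
    - [[4,-8.7,0.1,0,0,0,3.0],[8,-8.7,0.1,0,0,0,3.0],[8,-8.7,0.1,0,0,0,3.0],[10,-8.7,0.1,0,0,0,3.0],[12.7,-8.7,0.1,0,0,0,3.0],[12.7,-8.7,0.1,0,0,0,3.0],[12.7,-8.7,0.1,0,0,0,3.0]]

```text
t: 2.7
ee_pos: [448.1, -285.7, 52.9]
orientation: [-0.156, 1.568, 0.161]
ft_force: [0.1, 0.2, 0.6]
width: 30.0
```

```bash
python3 - <<'E'
from h import *
st(); snap('wrist','w2');snap('top','t2')
im=cv2.imread('pics/w2.png');t=cv2.imread('pics/t2.png')
cv2.imwrite('pics/w2b.png',cv2.resize(im[150:350,150:350],None,fx=3,fy=3))
E
```

```text
t 2.70 p [ 448.1 -285.7   52.9] w 30.0 F [0.1 0.2 0.6] jaw yaw 0.202 q [-0.59  0.58  1.93  0.    0.64 -0.79]
```

View pics/w2b.png

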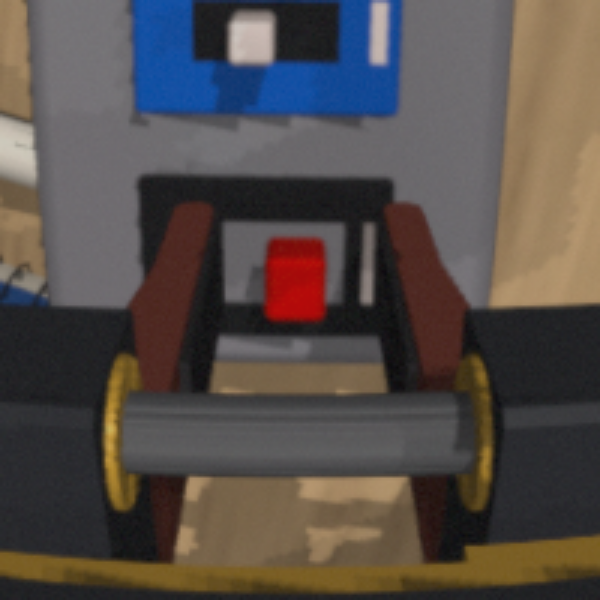

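Call:
servo_tool:
  plan:
    - [[0.1,-0.1,0,0,0,0,1.0],[0.1,-0.1,0,0,0,0,0.8],[0.1,-0.1,0,0,0,0,0.8],[0.1,-0.1,0,0,0,0,0.8],[0.1,-0.1,0,0,0,0,0.8]]

```text
t: 3.22
ee_pos: [448.8, -289.3, 53.6]
orientation: [-0.157, 1.565, 0.157]
ft_force: [-3.0, -0.8, 8.1]
width: 11.6
```

```bash
python3 - <<'E'
from h import *
st()
E
```

```text
t 3.22 p [ 448.8 -289.3   53.6] w 11.6 F [-3.  -0.8  8.1] jaw yaw 0.200 q [-0.59  0.58  1.93 -0.    0.64 -0.79]
```

Call:
servo_tool:
  plan:
    - [[-0.2,0,-0.4,0,0,0,0.8],[-0.2,0,-0.8,0,0,0,0.8],[-0.2,0,-1.2,0,0,0,0.8],[-0.2,0,-1.5,0,0,0,0.8],[-0.2,0,-1.5,0,0,0,0.8],[-0.2,0,-1.5,0,0,0,0.8]]

```text
t: 3.72
ee_pos: [434.9, -291.9, 53.9]
orientation: [-0.157, 1.564, 0.156]
ft_force: [7.2, -0.9, -21.4]
width: 11.8
```

```bash
python3 - <<'E'
from h import *
st(); snap('wrist','w3')
im=cv2.imread('pics/w3.png')
cv2.imwrite('pics/w3b.png',cv2.resize(im[150:350,150:350],None,fx=3,fy=3))
E
```

```text
t 3.72 p [ 434.9 -291.9   53.9] w 11.8 F [  7.2  -0.9 -21.4] jaw yaw 0.199 q [-0.61  0.57  1.95  0.    0.63 -0.81]
```

View pics/w3b.png

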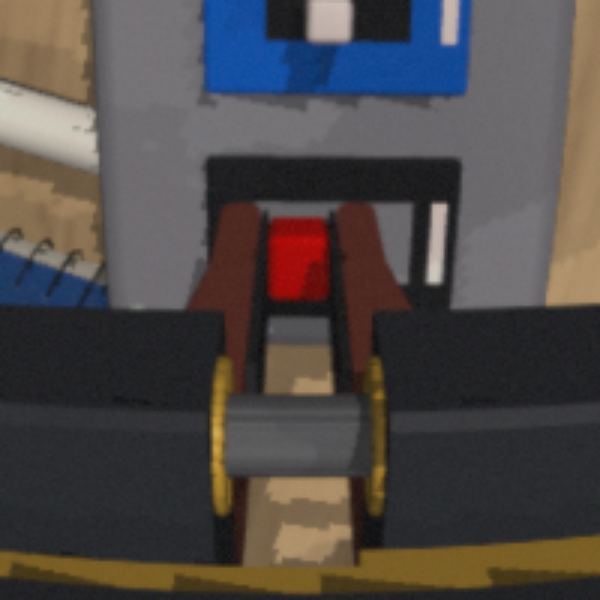

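```bash
python3 - <<'E'
from h import *
print(rel([434.9,-291.9,150],.199)); print(rel([590,-80,260],-.08))
E
```

```text
[-9.608e+00 -2.000e-03  1.200e-02  0.000e+00  1.000e-03  0.000e+00]
[-2.0588e+01  1.7692e+01  1.9427e+01  2.7900e-01  1.0000e-03  0.0000e+00]
```

Call:
servo_tool:
  plan:
    - [[0.1,0,0,0,0,0,2.4],[0.1,0,0,0,0,0,2.4],[0.1,0,0,0,0,0,2.4],[-4,0,0,0,0,0,2.4],[-8,0,0,0,0,0,2.4],[-8,0,0,0,0,0,2.4]]

```text
t: 4.27
ee_pos: [437.4, -294.2, 140.7]
orientation: [-0.162, 1.558, 0.152]
ft_force: [1.3, -1.0, 0.5]
width: 24.1
```

```bash
python3 - <<'E'
from h import *
st(); im,c=snap('wrist','w4')
cv2.imwrite('pics/w4b.png',cv2.resize(im[150:350,150:350,::-1],None,fx=3,fy=3))
print(rel([590,-80,260],-.08))
E
```

```text
t 4.27 p [ 437.4 -294.2  140.7] w 24.1 F [ 1.3 -1.   0.5] jaw yaw 0.200 q [-0.61  0.42  1.92  0.    0.8  -0.81]
[-1.2154e+01  1.7815e+01  1.9349e+01  2.8000e-01  6.0000e-03  5.0000e-03]
```

View pics/w4b.png

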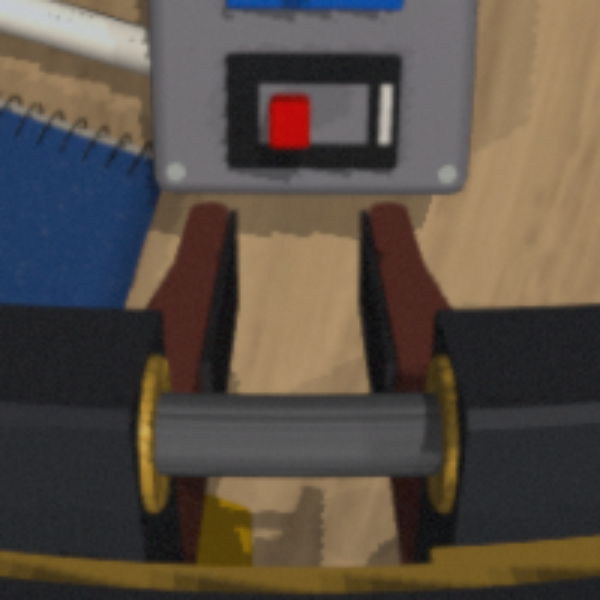

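Call:
servo_tool:
  plan:
    - [[-12.1,17.8,19.3,0.28,0,0,2.8],[-12.1,17.8,19.3,0.28,0,0,2.8],[-12.1,17.8,19.3,0.28,0,0,2.8],[-12.1,17.8,19.3,0.28,0,0,2.8],[-12.1,17.8,19.3,0.28,0,0,2.8],[-12.1,17.8,19.3,0.28,0,0,2.8],[-12.1,17.8,19.3,0.28,0,0,2.8],[-12.1,17.8,19.3,0.28,0,0,2.8]]

```text
t: 4.98
ee_pos: [592.3, -75.0, 258.4]
orientation: [0.06, 1.564, -0.059]
ft_force: [-0.1, -0.3, 1.7]
width: 28.3
```

```bash
python3 - <<'E'
from h import *
st(); im,c=snap('wrist','w5')
E
```

```text
t 4.98 p [592.3 -75.  258.4] w 28.3 F [-0.1 -0.3  1.7] jaw yaw -0.076 q [-0.15  0.36  1.68  0.    1.1  -0.07]
```

View pics/w5.png

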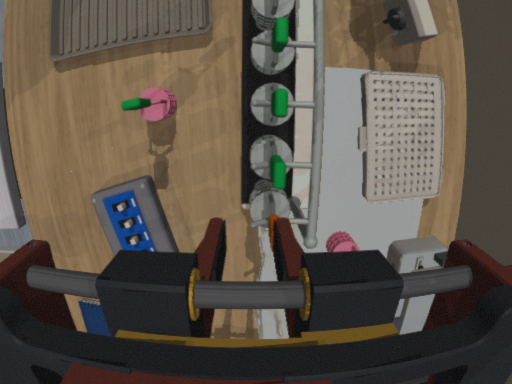

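```bash
cat > d.py <<'E'
from h import *
from scipy.optimize import least_squares
import sys
def tabs(f,guess):
    im,c=load(f); im=im.astype(float); out=[]
    for (u,v),p0 in guess:
        r=14; p=im[max(v-r,0):v+r+1,u-r:u+r+1]; B,G,R=p[...,0],p[...,1],p[...,2]
        w=np.minimum(np.clip(G-np.maximum(R,B)-15,0,None),40)/40
        yy,xx=np.mgrid[max(v-r,0):max(v-r,0)+p.shape[0],u-r:u-r+p.shape[1]]; a=np.array([(w*xx).sum(),(w*yy).sum()])/w.sum()
        g=lambda q:hullc(projw(c,box3(q[0],q[1],145,185,10,22,-.08)))-a
        s=least_squares(g,p0,diff_step=1e-2); print(a.round(1),w.sum().round(0),s.x.round(1),s.fun.round(2)); out.append(s.x)
    return out
if __name__=='__main__': tabs('w5',[((279,172),(621,-55)),((280,103),(626,2)),((281,35),(630,58))])
E
python3 d.py
```

```text
[278.5 172.6] 347.0 [618.2 -55.3] [0. 0.]
[280.3 102.2] 348.0 [623.    1.5] [-0.  0.]
[280.9  32.5] 312.0 [627.9  58.7] [0. 0.]
```

```bash
python3 - <<'E'
from h import *
print(rel([618.5,-55.3,225],-.08)); print(rel([618.5,-55.3,171],-.08))
E
```

```text
[ 3.193  2.327  2.625  0.004  0.004 -0.   ]
[ 8.593e+00  2.326e+00  2.606e+00  4.000e-03  4.000e-03 -0.000e+00]
```

Call:
servo_tool:
  plan:
    - [[0,0,0,0,0,0,3.0],[1.5,2.3,2.6,0,0,0,3.0],[3,2.3,2.6,0,0,0,3.0],[3,2.3,2.6,0,0,0,3.0],[3,2.3,2.6,0,0,0,3.0]]

```text
t: 5.45
ee_pos: [613.6, -59.5, 223.4]
orientation: [0.064, 1.575, -0.064]
ft_force: [0.3, -0.6, -0.3]
width: 29.7
```

```bash
python3 - <<'E'
from h import *
st(); print(rel([618.5,-55.3,171],-.08))
im,c=snap('wrist','w6')
cv2.imwrite('pics/w6b.png',cv2.resize(im[50:350,100:400,::-1],None,fx=2,fy=2))
E
```

```text
t 5.45 p [613.6 -59.5 223.4] w 29.7 F [ 0.3 -0.6 -0.3] jaw yaw -0.081 q [-0.12  0.43  1.66 -0.    1.06 -0.03]
[ 5.239e+00  4.590e-01  4.810e-01 -1.000e-03 -5.000e-03  0.000e+00]
```

View pics/w6b.png

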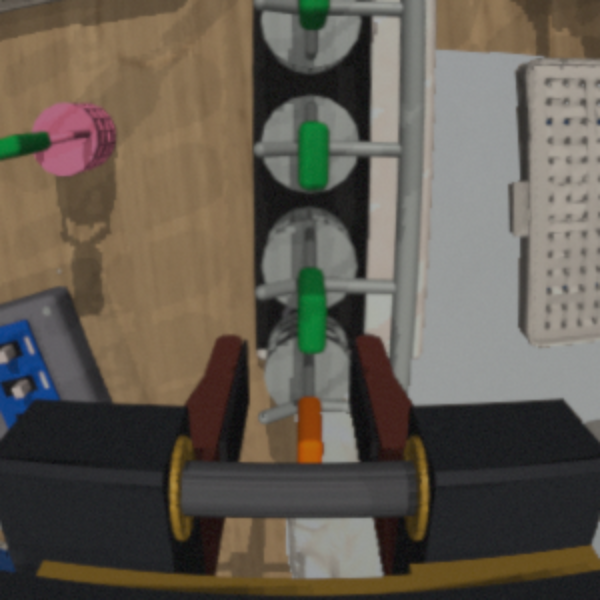

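```bash
python3 - <<'E'
from h import *
_,c=load('w6')
print((projw(c,[[613.6,-59.5,209],[613.6,-59.5,171],[613.6,-49.5,209],[618,-55,165],[613.5,-112,165]])-[100,50])*2)
from d import tabs
tabs('w6',[((257,205),(618,-55)),((257,127),(623,2))])
E
```

```text
[[299.40626074 369.81747598]
 [299.75858581 325.73008075]
 [296.68384495 339.02263385]
 [310.7851924  307.66676783]
 [309.94145675 441.59684862]]
[255.6 205.7] 372.0 [617.9 -54.9] [0. 0.]
[256.3 127. ] 415.0 [622.6   1.8] [-0. -0.]
```

Call:
servo_tool:
  plan:
    - [[0,0.46,0.46,0,-0.004,0,3.0],[2,0.46,0.46,0,-0.004,0,3.0],[4,0.46,0.46,0,-0.004,0,3.0],[5.2,0.46,0.46,0,-0.004,0,3.0],[5.2,0.46,0.46,0,-0.004,0,3.0],[5.2,0.46,0.46,0,-0.004,0,3.0]]

```text
t: 6.0
ee_pos: [620.7, -54.3, 173.5]
orientation: [0.063, 1.567, -0.063]
ft_force: [0.4, -0.2, -0.3]
width: 30.0
```

```bash
python3 - <<'E'
from h import *
st(); print(rel([618.2,-55,171],-.08))
E
```

```text
t 6.00 p [620.7 -54.3 173.5] w 30.0 F [ 0.4 -0.2 -0.3] jaw yaw -0.080 q [-0.11  0.49  1.68  0.    0.96 -0.03]
[ 0.254 -0.088 -0.24  -0.     0.003  0.   ]
```

Call:
servo_tool:
  plan:
    - [[0.2,0,-0.2,0,0,0,3.0],[0.2,0,-0.2,0,0,0,3.0],[0.2,0,-0.2,0,0,0,2.0],[0.2,0,-0.2,0,0,0,1.0],[0.2,0,-0.2,0,0,0,0.6],[0.2,0,-0.2,0,0,0,0.6],[0.2,0,-0.2,0,0,0,0.6]]

```text
t: 6.58
ee_pos: [618.9, -53.9, 171.8]
orientation: [0.063, 1.566, -0.063]
ft_force: [-1.1, -0.3, 2.7]
width: 9.9
```

```bash
python3 - <<'E'
from h import *
st(); print(rel([618.2,-55,171],-.08))
E
```

```text
t 6.58 p [618.9 -53.9 171.8] w 9.9 F [-1.1 -0.3  2.7] jaw yaw -0.080 q [-0.11  0.49  1.69  0.    0.96 -0.03]
[ 0.081 -0.114 -0.064  0.     0.004 -0.   ]
```

Call:
servo_tool:
  plan:
    - [[-1.0,0,-0.1,0,0,0,0.6],[-2.0,0,-0.1,0,0,0,0.6],[-2.0,0,-0.1,0,0,0,0.6],[-2.0,0,-0.1,0,0,0,0.6]]

```text
t: 6.92
ee_pos: [618.5, -53.9, 192.7]
orientation: [0.063, 1.564, -0.063]
ft_force: [-0.8, 0.5, -0.6]
width: 9.7
```

```bash
python3 - <<'E'
from h import *
st()
E
```

```text
t 6.92 p [618.5 -53.9 192.7] w 9.7 F [-0.8  0.5 -0.6] jaw yaw -0.080 q [-0.11  0.47  1.68  0.    0.99 -0.03]
```

Call:
servo_tool:
  plan:
    - [[0,0,-2,0,0,0,0.6],[0,0,-4,0,0,0,0.6],[0,0,-6,0,0,0,0.6],[0,0,-6.5,0,0,0,0.6],[-3,0,-6.5,0,0,0,0.6],[-6,0,-6.5,0,0,0,0.6],[-6,0,-6.5,0,0,0,0.6],[-6,0,-6.5,0,0,0,0.6]]

```text
t: 7.58
ee_pos: [554.4, -48.8, 253.0]
orientation: [0.062, 1.561, -0.063]
ft_force: [-0.4, 0.5, -1.4]
width: 9.7
```

```bash
python3 - <<'E'
from h import *
st()
im,c=snap('side','s7'); snap('wrist','w7');t,_=snap('top','t7')
cv2.imwrite('pics/s7b.png',cv2.resize(im[110:270,130:330,::-1],None,fx=4,fy=4))
E
```

```text
t 7.58 p [554.4 -48.8 253. ] w 9.7 F [-0.4  0.5 -1.4] jaw yaw -0.080 q [-0.11  0.3   1.77  0.    1.06 -0.03]
```

View pics/s7b.png

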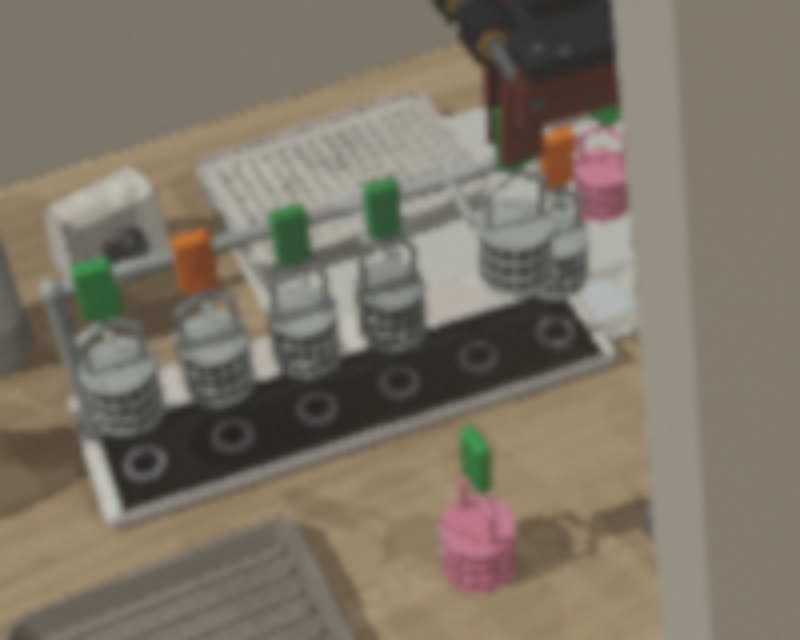

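View pics/t7.png

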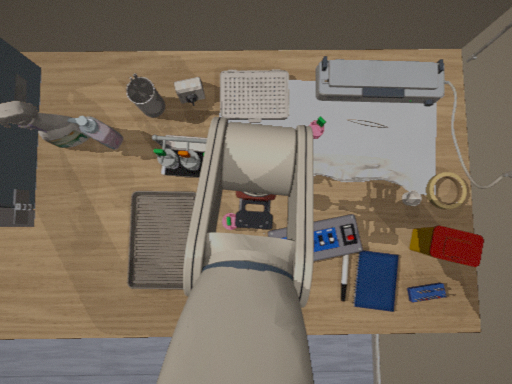

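```bash
python3 - <<'E'
from h import *
print(rel([372,155,253],-.02))
E
```

```text
[-3.3700e-01  1.8852e+01 -1.9591e+01 -6.0000e-02  2.0000e-03  0.0000e+00]
```

Call:
servo_tool:
  plan:
    - [[0,3,-3,-0.01,0,0,0.6],[0,5.5,-5.5,-0.03,0,0,0.6],[0,8,-8,-0.04,0,0,0.6],[0,10.5,-11,-0.05,0,0,0.6],[0,13,-13.5,-0.06,0,0,0.6],[0,15.5,-16,-0.06,0,0,0.6],[0,18,-18.5,-0.06,0,0,0.6],[0,18.8,-19.6,-0.06,0,0,0.6]]

```text
t: 8.4
ee_pos: [369.2, 156.1, 249.1]
orientation: [0.014, 1.57, -0.015]
ft_force: [-0.5, -1.0, -1.1]
width: 9.8
```

```bash
python3 - <<'E'
from h import *
st();print(rel([372,155,113],-.02))
im,c=snap('wrist','w8'); snap('top','t8')
E
```

```text
t 8.40 p [369.2 156.1 249.1] w 9.8 F [-0.5 -1.  -1.1] jaw yaw -0.018 q [ 0.37  0.06  2.08 -0.    0.99  0.39]
[ 1.3614e+01 -9.4000e-02  2.7300e-01  2.0000e-03  1.0000e-03  1.0000e-03]
```

View pics/w8.png

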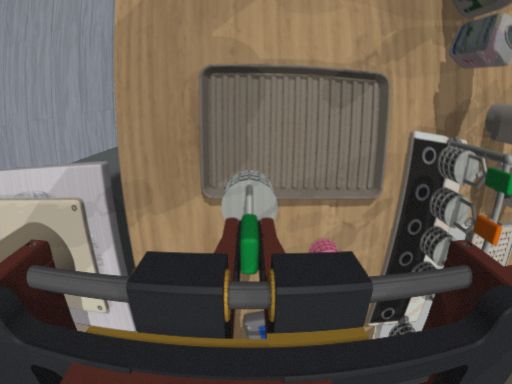

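```bash
cat >> h.py <<'E'
def backw(c,uv,z):
    V=c['view'];K=c['K']; uv=np.atleast_2d(uv).astype(float); d=uv-[K[0,2],K[1,2]]; r=np.linalg.norm(d,axis=1)
    th=r/K[0,0]; dr=np.c_[np.sin(th)*d[:,0]/r,-np.sin(th)*d[:,1]/r,-np.cos(th)]@V[:3,:3]
    o=-V[:3,:3].T@V[:3,3]; return o+dr*((z-o[2])/dr[:,2])[:,None]
E
python3 - <<'E'
from h import *
_,c=load('w8')
W=backw(c,[[203,67],[388,75],[383,198],[204,198]],16);print(W.round(0),W.mean(0).round(0))
_,c=load('t8')
E
```

```text
[[313. 284.  16.]
 [560. 280.  16.]
 [562. 106.  16.]
 [307. 111.  16.]] [435. 195.  16.]
```

View pics/t8.png

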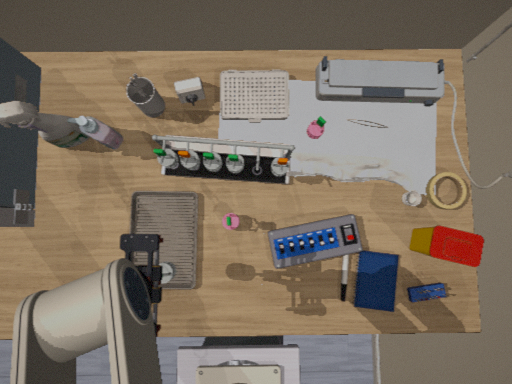

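Call:
servo_tool:
  plan:
    - [[2,0,0.3,0,0,0,0.6],[5,0,0.3,0,0,0,0.6],[8,0,0.3,0,0,0,0.6],[11,0,0.3,0,0,0,0.6],[12.7,0,0.3,0,0,0,0.6],[13.2,0,0.3,0,0,0,0.6],[13.4,0,0.3,0,0,0,0.6],[13.4,0,0.3,0,0,0,0.6]]

```text
t: 9.17
ee_pos: [376.4, 154.0, 116.3]
orientation: [0.016, 1.567, -0.017]
ft_force: [-0.1, -0.4, -0.4]
width: 9.8
```

```bash
python3 - <<'E'
from h import *
st()
E
```

```text
t 9.17 p [376.4 154.  116.3] w 9.8 F [-0.1 -0.4 -0.4] jaw yaw -0.021 q [ 0.36  0.32  2.18 -0.    0.64  0.38]
```

Down about 5 mm until it touches, then release.

Call:
servo_tool:
  plan:
    - [[0.2,0,0,0,0,0,0.6],[0.4,0,0,0,0,0,0.6],[0.55,0,0,0,0,0,0.6],[0.55,0,0,0,0,0,0.6],[0.55,0,0,0,0,0,0.6]]

```text
t: 9.58
ee_pos: [376.2, 154.4, 111.3]
orientation: [0.016, 1.566, -0.016]
ft_force: [-0.1, -0.8, -1.7]
width: 9.9
```

```bash
python3 - <<'E'
from h import *
st()
E
```

```text
t 9.58 p [376.2 154.4 111.3] w 9.9 F [-0.1 -0.8 -1.7] jaw yaw -0.020 q [ 0.36  0.33  2.18 -0.    0.62  0.38]
```

Call:
servo_tool:
  plan:
    - [[0.1,0,0,0,0,0,0.6],[0.1,0,0,0,0,0,2.6],[0.1,0,0,0,0,0,2.6],[0.1,0,0,0,0,0,2.6],[-2,0,0,0,0,0,2.6],[-5,0,0,0,0,0,2.6],[-9,0,0,0,0,0,2.6],[-13,0,0,0,0,0,2.6]]

```text
t: 10.25
ee_pos: [374.5, 154.0, 242.0]
orientation: [0.015, 1.569, -0.017]
ft_force: [2.0, 0.4, 0.1]
width: 25.9
```

```bash
python3 - <<'E'
from h import *
st(); snap('wrist','w9'); print(rel([600,-30,245],-.08))
E
```

```text
t 10.25 p [374.5 154.  242. ] w 25.9 F [2.  0.4 0.1] jaw yaw -0.020 q [ 0.36  0.08  2.08 -0.    0.97  0.38]
[ 6.5200e-01 -1.8120e+01  2.2497e+01  6.0000e-02  1.3000e-02 -4.0000e-03]
```

View pics/w9.png

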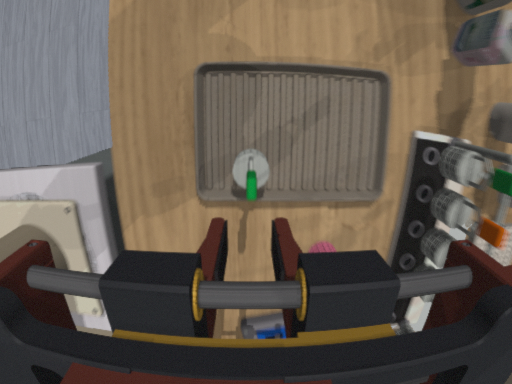

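```bash
python3 - <<'E'
from h import *
print(rel([622.8,1.8,235],-.08))
E
```

```text
[ 1.6920e+00 -1.4899e+01  2.4700e+01  6.0000e-02  1.3000e-02 -4.0000e-03]
```

Call:
servo_tool:
  plan:
    - [[0,-2,3,0.01,0,0,3.0],[0,-4.5,6.5,0.03,0,0,3.0],[0,-6.5,10,0.05,0,0,3.0],[0,-8.5,13.5,0.06,0,0,3.0],[0,-11,17.5,0.06,0,0,3.0],[0,-13,21,0.06,0,0,3.0],[0.7,-14.7,24.2,0.06,0,0,3.0],[1.2,-14.9,24.7,0.06,0,0,3.0]]

```text
t: 10.97
ee_pos: [624.5, -2.8, 229.5]
orientation: [0.064, 1.562, -0.066]
ft_force: [-0.6, 0.5, -0.1]
width: 29.8
```

Call:
servo_tool:
  plan:
    - [[0,0,0,0,0,0,3.0],[0,0,0,0,0,0,3.0]]

```text
t: 11.13
ee_pos: [618.2, 0.6, 228.7]
orientation: [0.063, 1.569, -0.063]
ft_force: [-0.9, -0.6, -0.4]
width: 30.2
```

```bash
python3 - <<'E'
from h import *
st(); snap('wrist','w10'); print(rel([622.8,1.8,171],-.08))
E
```

```text
t 11.13 p [6.182e+02 6.000e-01 2.287e+02] w 30.2 F [-0.9 -0.6 -0.4] jaw yaw -0.081 q [-0.02  0.42  1.65 -0.    1.07  0.06]
[ 5.833e+00  1.150e-01  4.670e-01  0.000e+00  2.000e-03 -0.000e+00]
```

View pics/w10.png

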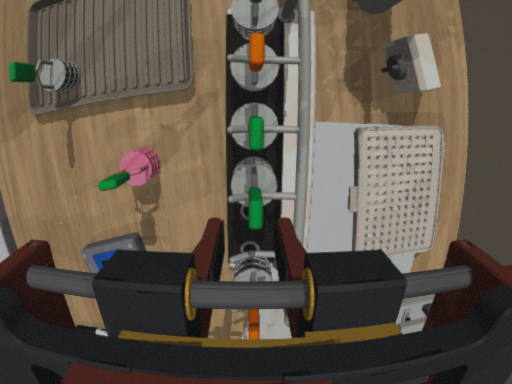

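```bash
python3 - <<'E'
from h import *
from d import tabs
tabs('w10',[((256,206),(623,2)),((257,132),(628,58))])
st()
E
```

```text
[255.2 206.8] 370.0 [622.5   2.4] [0. 0.]
[256.  132.1] 406.0 [627.   57.9] [-0. -0.]
t 11.18 p [618.    1.  229.3] w 30.0 F [ 0.4 -0.1  0.7] jaw yaw -0.080 q [-0.02  0.42  1.65 -0.    1.07  0.06]
```

Call:
servo_tool:
  plan:
    - [[0,0.1,0.45,0,0,0,3.0],[2,0.1,0.45,0,0,0,3.0],[4,0.1,0.45,0,0,0,3.0],[5.8,0.1,0.45,0,0,0,3.0],[5.8,0.1,0.45,0,0,0,3.0],[5.8,0.1,0.45,0,0,0,3.0],[5.8,0.1,0.45,0,0,0,3.0]]

```text
t: 11.77
ee_pos: [624.7, 1.6, 173.4]
orientation: [0.062, 1.564, -0.062]
ft_force: [0.5, -0.0, 0.5]
width: 30.1
```

```bash
python3 - <<'E'
from h import *
st(); print(rel([622.5,2.3,171],-.08))
E
```

```text
t 11.77 p [624.7   1.6 173.4] w 30.1 F [ 0.5 -0.   0.5] jaw yaw -0.079 q [-0.02  0.5   1.68 -0.    0.96  0.06]
[ 0.237  0.048 -0.226  0.001  0.006 -0.   ]
```

Call:
servo_tool:
  plan:
    - [[0.2,0,-0.2,0,0,0,3.0],[0.2,0,-0.2,0,0,0,3.0],[0.2,0,-0.2,0,0,0,2.0],[0.2,0,-0.2,0,0,0,1.0],[0.2,0,-0.2,0,0,0,0.6],[0.2,0,-0.2,0,0,0,0.6],[0.2,0,-0.2,0,0,0,0.6]]

```text
t: 12.35
ee_pos: [622.4, 1.2, 170.1]
orientation: [0.063, 1.566, -0.063]
ft_force: [-0.3, -0.1, 1.4]
width: 10.0
```

```bash
python3 - <<'E'
from h import *
st()
E
```

```text
t 12.35 p [622.4   1.2 170.1] w 10.0 F [-0.3 -0.1  1.4] jaw yaw -0.080 q [-0.02  0.5   1.69 -0.    0.96  0.06]
```

Call:
servo_tool:
  plan:
    - [[-1.0,0,0,0,0,0,0.6],[-2.0,0,0,0,0,0,0.6],[-2.0,0,0,0,0,0,0.6],[-2.0,0,0,0,0,0,0.6]]

```text
t: 12.68
ee_pos: [622.9, 1.2, 191.2]
orientation: [0.063, 1.564, -0.063]
ft_force: [0.8, -0.8, -1.6]
width: 9.9
```

Call:
servo_tool:
  plan:
    - [[0,0,-2,0,0,0,0.6],[0,0,-4,0,0,0,0.6],[0,0,-6,0,0,0,0.6],[0,0,-6.5,0,0,0,0.6],[-3,0,-6.5,0,0,0,0.6],[-6,0,-6.5,0,0,0,0.6],[-6,0,-6.5,0,0,0,0.6],[-6,0,-6.5,0,0,0,0.6]]

```text
t: 13.35
ee_pos: [558.8, 6.4, 251.5]
orientation: [0.063, 1.561, -0.063]
ft_force: [-0.8, 0.4, -1.4]
width: 9.6
```

```bash
python3 - <<'E'
from h import *
st(); snap('top','t11'); print(rel([495,157,253],-.02))
im,_=snap('wrist','w11')
E
```

```text
t 13.35 p [558.8   6.4 251.5] w 9.6 F [-0.8  0.4 -1.4] jaw yaw -0.080 q [-0.01  0.31  1.77 -0.    1.06  0.07]
[-3.390e-01  1.451e+01 -7.450e+00 -6.000e-02  5.000e-03  0.000e+00]
```

View pics/w11.png

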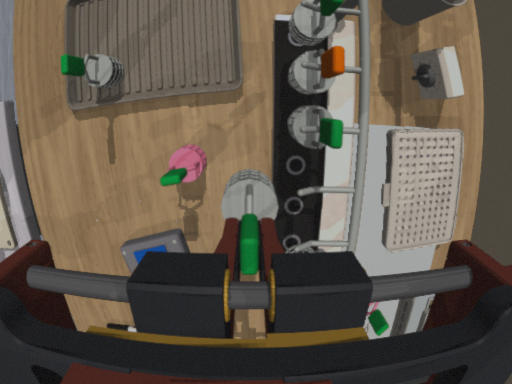

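Call:
servo_tool:
  plan:
    - [[0,2,-1,-0.01,0,0,0.6],[0,5,-2.5,-0.02,0,0,0.6],[0,8,-4,-0.04,0,0,0.6],[0,11,-5.5,-0.05,0,0,0.6],[0,13.5,-7,-0.06,0,0,0.6],[0,14.5,-7.4,-0.06,0,0,0.6],[0,14.5,-7.4,-0.06,0,0,0.6],[0,14.5,-7.4,-0.06,0,0,0.6]]

```text
t: 14.12
ee_pos: [494.9, 156.8, 248.6]
orientation: [0.014, 1.568, -0.016]
ft_force: [0.1, -0.8, 0.2]
width: 10.1
```

```bash
python3 - <<'E'
from h import *
st(); im,c=snap('wrist','w12');
E
```

```text
t 14.12 p [494.9 156.8 248.6] w 10.1 F [ 0.1 -0.8  0.2] jaw yaw -0.019 q [ 0.29  0.25  1.85 -0.    1.03  0.3 ]
```

View pics/w12.png

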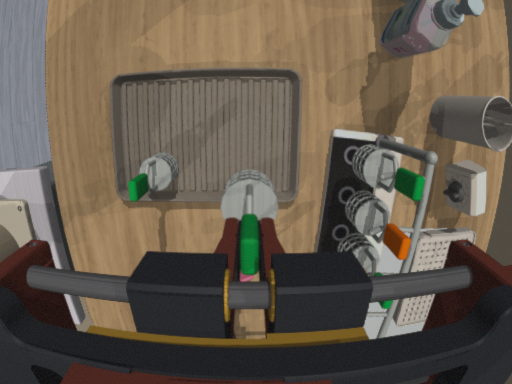

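```bash
python3 - <<'E'
from h import *
_,c=load('w12')
W=backw(c,[[112,73],[300,71],[299,201],[118,203]],16);print(W.round(0),W.mean(0).round(0))
print(rel([497,157,115],-.02))
E
```

```text
[[313. 289.  16.]
 [562. 278.  16.]
 [562. 105.  16.]
 [305. 106.  16.]] [435. 195.  16.]
[1.338e+01 8.900e-02 1.300e-01 0.000e+00 3.000e-03 1.000e-03]
```

Call:
servo_tool:
  plan:
    - [[2,0,0.1,0,0,0,0.6],[5,0,0.1,0,0,0,0.6],[8,0,0.1,0,0,0,0.6],[11,0,0.1,0,0,0,0.6],[12.7,0,0.1,0,0,0,0.6],[13.2,0,0.1,0,0,0,0.6],[13.4,0,0.1,0,0,0,0.6],[13.4,0,0.1,0,0,0,0.6]]

```text
t: 14.83
ee_pos: [497.2, 156.2, 115.5]
orientation: [0.016, 1.567, -0.017]
ft_force: [-0.5, 0.4, -1.3]
width: 9.9
```

```bash
python3 - <<'E'
from h import *
st()
E
```

```text
t 14.83 p [497.2 156.2 115.5] w 9.9 F [-0.5  0.4 -1.3] jaw yaw -0.021 q [ 0.28  0.45  1.94 -0.    0.75  0.31]
```

Call:
servo_tool:
  plan:
    - [[0.3,0,0,0,0,0,0.6],[0.5,0,0,0,0,0,0.6],[0.6,0,0,0,0,0,0.6],[0.65,0,0,0,0,0,0.6],[0.65,0,0,0,0,0,0.6]]

```text
t: 15.25
ee_pos: [496.7, 156.9, 109.3]
orientation: [0.015, 1.566, -0.016]
ft_force: [-0.5, 0.9, -0.5]
width: 9.5
```

Call:
servo_tool:
  plan:
    - [[0,0,0,0,0,0,0.6],[0,0,0,0,0,0,2.6],[0,0,0,0,0,0,2.6],[0,0,0,0,0,0,2.6],[-2,0,0,0,0,0,2.6],[-5,0,0,0,0,0,2.6],[-9,0,0,0,0,0,2.6],[-13,0,0,0,0,0,2.6]]

```text
t: 15.92
ee_pos: [495.2, 156.6, 239.7]
orientation: [0.015, 1.569, -0.016]
ft_force: [0.7, 1.2, -0.2]
width: 25.9
```

```bash
python3 - <<'E'
from h import *
st(); snap('wrist','w13'); print(rel([627.5,58.3,235],-.08))
E
```

```text
t 15.92 p [495.2 156.6 239.7] w 25.9 F [ 0.7  1.2 -0.2] jaw yaw -0.020 q [ 0.28  0.26  1.86 -0.    1.02  0.31]
[ 1.4440e+00 -9.7100e+00  1.2977e+01  6.0000e-02  1.4000e-02 -3.0000e-03]
```

View pics/w13.png

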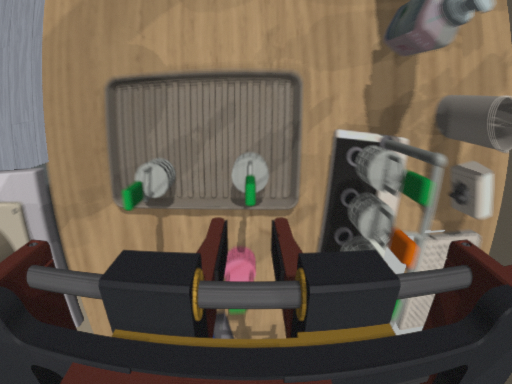

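Both baskets stand in the tray (at about (153,180) and (250,175)). Next is peg 3.

Call:
servo_tool:
  plan:
    - [[-0.3,-1.5,2,0.01,0,0,3.0],[-0.3,-4,5,0.03,0,0,3.0],[-0.3,-6.5,8.5,0.05,0,0,3.0],[0,-8.5,11.3,0.06,0,0,3.0],[0.5,-9.5,12.7,0.06,0,0,3.0],[0.9,-9.7,13,0.06,0,0,3.0],[0.9,-9.7,13,0.06,0,0,3.0],[0.9,-9.7,13,0.06,0,0,3.0]]

```text
t: 16.63
ee_pos: [622.6, 57.9, 229.4]
orientation: [0.063, 1.569, -0.063]
ft_force: [-0.6, 0.5, -0.1]
width: 30.2
```

```bash
python3 - <<'E'
from h import *
st(); snap('wrist','w14'); print(rel([627.3,58,170],-.08))
from d import tabs
tabs('w14',[((256,206),(627,58))])
E
```

```text
t 16.63 p [622.6  57.9 229.4] w 30.2 F [-0.6  0.5 -0.1] jaw yaw -0.080 q [ 0.07  0.43  1.64 -0.    1.07  0.15]
[ 5.996e+00  1.600e-02  4.520e-01  1.000e-03  2.000e-03 -0.000e+00]
[256.  206.8] 371.0 [627.4  59.4] [0. 0.]
```

View pics/w14.png

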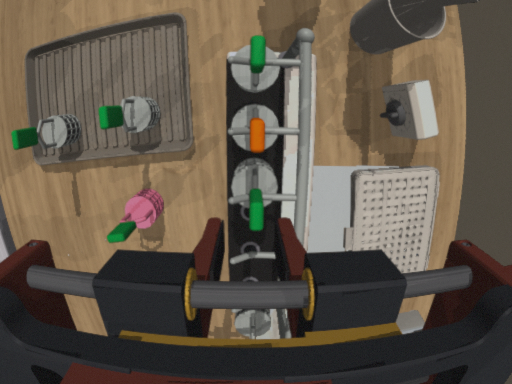

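Call:
servo_tool:
  plan:
    - [[0,0.1,0.3,0,0,0,3.0],[2,0.1,0.3,0,0,0,3.0],[4,0.1,0.3,0,0,0,3.0],[5.9,0.1,0.3,0,0,0,3.0],[5.9,0.1,0.3,0,0,0,3.0],[5.9,0.1,0.3,0,0,0,3.0],[5.9,0.1,0.3,0,0,0,3.0]]

```text
t: 17.27
ee_pos: [627.9, 58.6, 172.7]
orientation: [0.062, 1.565, -0.062]
ft_force: [-0.4, -0.1, 0.7]
width: 30.2
```

```bash
python3 - <<'E'
from h import *
st(); print(rel([627.4,58.8,170.5],-.08))
E
```

```text
t 17.27 p [627.9  58.6 172.7] w 30.2 F [-0.4 -0.1  0.7] jaw yaw -0.079 q [ 0.07  0.5   1.67 -0.    0.97  0.15]
[ 0.221  0.013 -0.048  0.001  0.005 -0.   ]
```

Call:
servo_tool:
  plan:
    - [[0.1,0,0,0,0,0,3.0],[0.1,0,0,0,0,0,2.0],[0.1,0,0,0,0,0,1.0],[0.1,0,0,0,0,0,0.6],[0.1,0,0,0,0,0,0.6],[0.1,0,0,0,0,0,0.6]]

```text
t: 17.77
ee_pos: [627.6, 58.0, 170.8]
orientation: [0.063, 1.565, -0.063]
ft_force: [-0.2, 0.6, 1.6]
width: 9.5
```

```bash
python3 - <<'E'
from h import *
st()
E
```

```text
t 17.77 p [627.6  58.  170.8] w 9.5 F [-0.2  0.6  1.6] jaw yaw -0.080 q [ 0.07  0.51  1.67 -0.    0.96  0.15]
```

Offset for this basket is 103.8. Lift and back out.

Call:
servo_tool:
  plan:
    - [[-1.0,0,0,0,0,0,0.6],[-2.0,0,0,0,0,0,0.6],[-2.0,0,0,0,0,0,0.6],[-2.0,0,0,0,0,0,0.6]]

```text
t: 18.1
ee_pos: [628.0, 58.1, 191.7]
orientation: [0.063, 1.564, -0.063]
ft_force: [0.0, 0.9, -1.1]
width: 9.8
```

Call:
servo_tool:
  plan:
    - [[0,0,-2,0,0,0,0.6],[0,0,-4,0,0,0,0.6],[0,0,-6,0,0,0,0.6],[0,0,-6.5,0,0,0,0.6],[-3,0,-6.5,0,0,0,0.6],[-6,0,-6.5,0,0,0,0.6],[-6,0,-6.5,0,0,0,0.6],[-6,0,-6.5,0,0,0,0.6]]

```text
t: 18.77
ee_pos: [563.9, 63.3, 252.0]
orientation: [0.063, 1.561, -0.062]
ft_force: [0.2, -0.1, -0.8]
width: 9.6
```

```bash
python3 - <<'E'
from h import *
st(); print(rel([497,233,255],-.02))
E
```

```text
t 18.77 p [563.9  63.3 252. ] w 9.6 F [ 0.2 -0.1 -0.8] jaw yaw -0.080 q [ 0.09  0.32  1.75 -0.    1.06  0.17]
[-3.5100e-01  1.6377e+01 -8.0260e+00 -6.0000e-02  8.0000e-03 -0.0000e+00]
```

Call:
servo_tool:
  plan:
    - [[-0.4,2,-0.5,-0.01,0,0,0.6],[-0.4,5,-1.5,-0.02,0,0,0.6],[-0.4,8.5,-3,-0.04,0,0,0.6],[-0.4,12,-5,-0.05,0,0,0.6],[-0.4,14.5,-7,-0.06,0,0,0.6],[-0.4,16.3,-8,-0.06,0,0,0.6],[-0.4,16.3,-8,-0.06,0,0,0.6],[-0.4,16.3,-8,-0.06,0,0,0.6]]

```text
t: 19.43
ee_pos: [494.9, 232.6, 252.7]
orientation: [0.013, 1.568, -0.015]
ft_force: [-0.0, 1.0, -0.7]
width: 9.8
```

```bash
python3 - <<'E'
from h import *
st(); im,c=snap('wrist','w15');snap('top','t15'); print(rel([497,233,116],-.02))
E
```

```text
t 19.43 p [494.9 232.6 252.7] w 9.8 F [-0.   1.  -0.7] jaw yaw -0.018 q [ 0.42  0.29  1.79 -0.    1.06  0.44]
[ 1.3711e+01  1.7500e-01  7.9000e-02 -0.0000e+00  3.0000e-03  1.0000e-03]
```

View pics/w15.png

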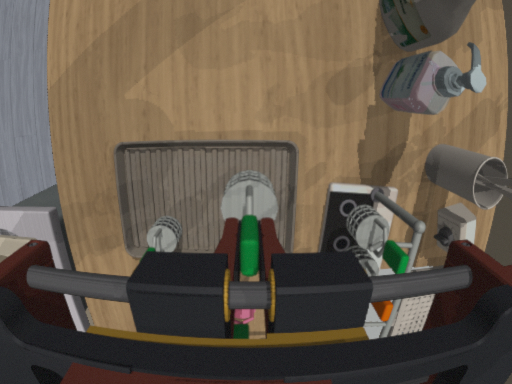

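View pics/t15.png

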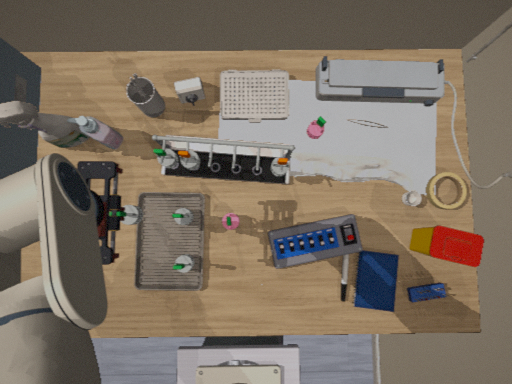

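```bash
python3 - <<'E'
from h import *
_,c=load('w15')
print(backw(c,[[117,145],[297,144],[126,255]],16).round(0))
_,c=load('t15')
print(backz(c,[[138,194],[205,195],[202,290],[136,289]],16).round(0))
print('tabs',backz(c,[[182,216],[184,264]],104).round(0))
t=cv2.imread('pics/t15.png'); cv2.imwrite('pics/t15b.png',cv2.resize(t[180:300,100:260],None,fx=5,fy=5,interpolation=cv2.INTER_CUBIC))
E
```

```text
[[312. 265.  16.]
 [558. 258.  16.]
 [301.  94.  16.]]
[[556. 262.  16.]
 [551.  84.  16.]
 [304.  91.  16.]
 [308. 262.  16.]]
tabs [[494. 128. 104.]
 [380. 123. 104.]]
```

View pics/t15b.png

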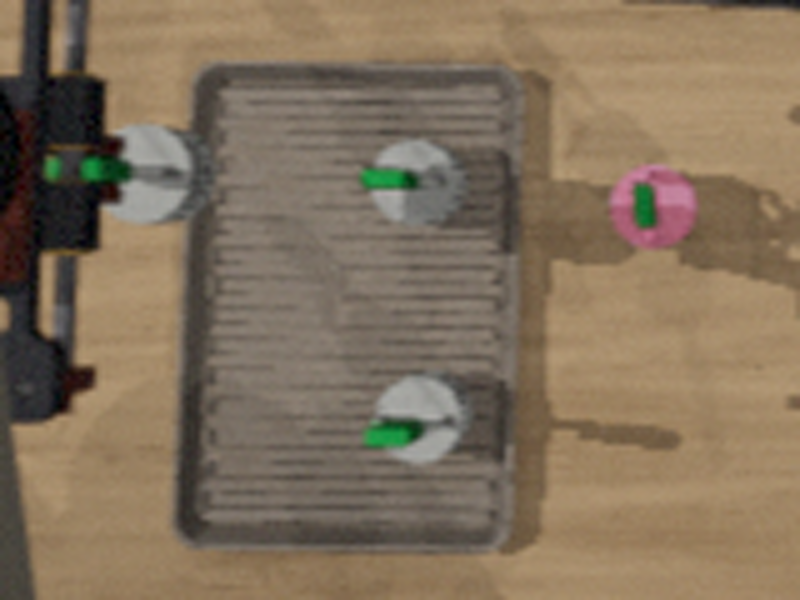

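Call:
servo_tool:
  plan:
    - [[2,-1,0,0,0,0,0.6],[5,-1.8,0,0,0,0,0.6],[8,-1.8,0,0,0,0,0.6],[11,-1.8,0,0,0,0,0.6],[13,-1.8,0,0,0,0,0.6],[13.6,-1.8,0,0,0,0,0.6],[13.7,-1.8,0,0,0,0,0.6],[13.7,-1.8,0,0,0,0,0.6]]

```text
t: 20.2
ee_pos: [496.4, 213.5, 117.1]
orientation: [0.016, 1.567, -0.017]
ft_force: [-0.7, 0.4, -0.9]
width: 9.9
```

```bash
python3 - <<'E'
from h import *
st()
E
```

```text
t 20.20 p [496.4 213.5 117.1] w 9.9 F [-0.7  0.4 -0.9] jaw yaw -0.021 q [ 0.39  0.47  1.9  -0.    0.77  0.41]
```

Target TCP height ≈ 109.8.

Call:
servo_tool:
  plan:
    - [[0.3,0,0,0,0,0,0.6],[0.5,0,0,0,0,0,0.6],[0.7,0,0,0,0,0,0.6],[0.75,0,0,0,0,0,0.6],[0.75,0,0,0,0,0,0.6]]

```text
t: 20.62
ee_pos: [495.9, 214.2, 109.7]
orientation: [0.015, 1.566, -0.016]
ft_force: [-0.5, -0.5, -0.1]
width: 9.7
```

Call:
servo_tool:
  plan:
    - [[0,0,0,0,0,0,0.6],[0,0,0,0,0,0,2.6],[0,0,0,0,0,0,2.6],[0,0,0,0,0,0,2.6],[-2,0,0,0,0,0,2.6],[-5,0,0,0,0,0,2.6],[-9,0,0,0,0,0,2.6],[-13,0,0,0,0,0,2.6]]

```text
t: 21.28
ee_pos: [494.5, 213.8, 240.2]
orientation: [0.015, 1.569, -0.017]
ft_force: [1.5, -0.7, -1.0]
width: 25.8
```

```bash
python3 - <<'E'
from h import *
st(); snap('wrist','w16'); print(rel([636.5,171,235],-.08))
E
```

```text
t 21.28 p [494.5 213.8 240.2] w 25.8 F [ 1.5 -0.7 -1. ] jaw yaw -0.020 q [ 0.39  0.29  1.82 -0.    1.03  0.41]
[ 1.5300e+00 -4.1870e+00  1.3854e+01  6.0000e-02  1.4000e-02 -4.0000e-03]
```

View pics/w16.png

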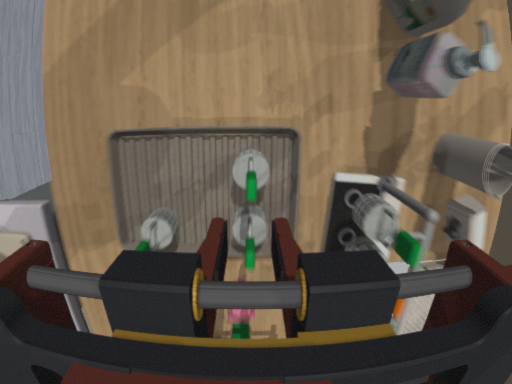

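Call:
servo_tool:
  plan:
    - [[-0.3,-0.5,2,0.01,0,0,3.0],[-0.3,-1.5,5,0.03,0,0,3.0],[-0.3,-2.5,8.5,0.05,0,0,3.0],[0,-3.5,11.5,0.06,0,0,3.0],[0.5,-4,13.4,0.06,0,0,3.0],[0.9,-4.2,13.6,0.06,0,0,3.0],[0.9,-4.2,13.6,0.06,0,0,3.0],[0.9,-4.2,13.6,0.06,0,0,3.0]]

```text
t: 22.0
ee_pos: [629.2, 169.4, 230.1]
orientation: [0.062, 1.568, -0.063]
ft_force: [-0.2, 0.1, 0.7]
width: 30.1
```

```bash
python3 - <<'E'
from h import *
st(); snap('wrist','w17'); print(rel([636.6,171.6,170.5],-.08))
from d import tabs
tabs('w17',[((256,206),(637,171))])
E
```

```text
t 22.00 p [629.2 169.4 230.1] w 30.1 F [-0.2  0.1  0.7] jaw yaw -0.080 q [ 0.25  0.47  1.57 -0.    1.1   0.33]
[6.013e+00 2.520e-01 7.140e-01 0.000e+00 3.000e-03 0.000e+00]
[259.9 206.6] 378.0 [636.9 170.5] [ 0. -0.]
```

View pics/w17.png

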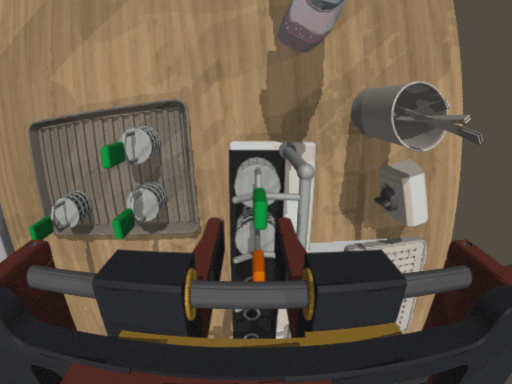

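Call:
servo_tool:
  plan:
    - [[0,0.15,0.58,0,0,0,3.0],[2,0.15,0.58,0,0,0,3.0],[4,0.15,0.58,0,0,0,3.0],[5.9,0.15,0.58,0,0,0,3.0],[5.9,0.15,0.58,0,0,0,3.0],[5.9,0.15,0.58,0,0,0,3.0],[5.9,0.15,0.58,0,0,0,3.0]]

```text
t: 22.63
ee_pos: [637.0, 170.9, 173.3]
orientation: [0.063, 1.564, -0.062]
ft_force: [-0.3, 0.0, 0.6]
width: 29.9
```

```bash
python3 - <<'E'
from h import *
st(); print(rel([636.8,171,170.5],-.08))
E
```

```text
t 22.63 p [637.  170.9 173.3] w 29.9 F [-0.3  0.   0.6] jaw yaw -0.079 q [ 0.24  0.54  1.6  -0.    1.    0.32]
[ 0.278  0.004 -0.026  0.001  0.005 -0.001]
```

Call:
servo_tool:
  plan:
    - [[0.15,0,0,0,0,0,3.0],[0.15,0,0,0,0,0,2.0],[0.15,0,0,0,0,0,1.0],[0.15,0,0,0,0,0,0.6],[0.15,0,0,0,0,0,0.6],[0.15,0,0,0,0,0,0.6]]

```text
t: 23.13
ee_pos: [636.7, 170.4, 170.9]
orientation: [0.063, 1.566, -0.063]
ft_force: [-0.5, 0.1, 1.6]
width: 9.6
```

Call:
servo_tool:
  plan:
    - [[0,0,0,0,0,0,0.6]]

```text
t: 23.22
ee_pos: [636.7, 170.5, 170.8]
orientation: [0.063, 1.566, -0.063]
ft_force: [-1.7, 0.8, 2.6]
width: 10.1
```

Call:
servo_tool:
  plan:
    - [[-1.0,0,0,0,0,0,0.6],[-2.0,0,0,0,0,0,0.6],[-2.0,0,0,0,0,0,0.6],[-2.0,0,0,0,0,0,0.6]]

```text
t: 23.55
ee_pos: [637.1, 170.6, 191.7]
orientation: [0.063, 1.564, -0.062]
ft_force: [0.2, -0.5, -0.9]
width: 10.1
```

Call:
servo_tool:
  plan:
    - [[0,0,-2,0,0,0,0.6],[0,0,-4,0,0,0,0.6],[0,0,-6,0,0,0,0.6],[0,0,-6.5,0,0,0,0.6],[-3,0,-6.5,0,0,0,0.6],[-6,0,-6.5,0,0,0,0.6],[-6.3,0,-6.5,0,0,0,0.6],[-6.3,0,-6.5,0,0,0,0.6]]

```text
t: 24.22
ee_pos: [573.2, 176.0, 255.5]
orientation: [0.064, 1.561, -0.062]
ft_force: [-0.3, -0.5, -1.6]
width: 9.9
```

```bash
python3 - <<'E'
from h import *
st(); print(rel([372,214,256],-.02))
E
```

```text
t 24.22 p [573.2 176.  255.5] w 9.9 F [-0.3 -0.5 -1.6] jaw yaw -0.080 q [ 0.28  0.36  1.68 -0.    1.09  0.36]
[-2.280e-01  2.180e+00 -2.036e+01 -6.000e-02  9.000e-03 -1.000e-03]
```

Call:
servo_tool:
  plan:
    - [[-0.4,0.3,-2,-0.01,0,0,0.6],[-0.4,0.6,-5,-0.02,0,0,0.6],[-0.4,0.9,-8,-0.04,0,0,0.6],[-0.4,1.3,-11,-0.05,0,0,0.6],[-0.4,1.6,-14,-0.06,0,0,0.6],[-0.4,2,-17,-0.06,0,0,0.6],[-0.4,2.1,-19.5,-0.06,0,0,0.6],[-0.4,2.1,-20.3,-0.06,0,0,0.6]]

```text
t: 24.88
ee_pos: [367.0, 212.2, 254.8]
orientation: [0.013, 1.571, -0.016]
ft_force: [0.2, 0.2, -0.4]
width: 9.4
```

Call:
servo_tool:
  plan:
    - [[0,0,0,0,0,0,0.6],[0,0,0,0,0,0,0.6]]

```text
t: 25.05
ee_pos: [371.4, 212.9, 256.1]
orientation: [0.015, 1.566, -0.015]
ft_force: [1.1, -0.4, -0.7]
width: 9.9
```

```bash
python3 - <<'E'
from h import *
st(); im,c=snap('wrist','w18'); print(rel([372,214,116],-.02))
E
```

```text
t 25.05 p [371.4 212.9 256.1] w 9.9 F [ 1.1 -0.4 -0.7] jaw yaw -0.019 q [ 0.49  0.1   2.03 -0.    1.01  0.52]
[ 1.4028e+01  1.0400e-01 -6.5000e-02  0.0000e+00  5.0000e-03  0.0000e+00]
```

View pics/w18.png

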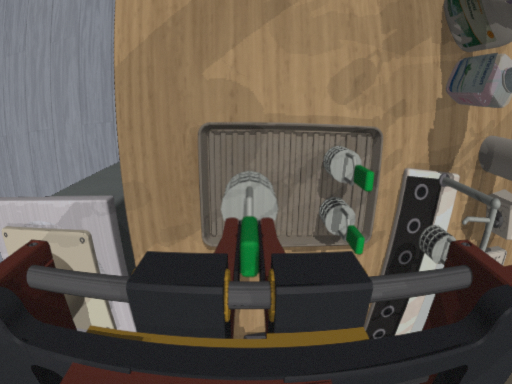

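```bash
python3 - <<'E'
from h import *
_,c=load('w18'); print(backw(c,[[202,126],[380,130],[374,247]],16).round(0))
E
```

```text
[[311. 264.  16.]
 [555. 259.  16.]
 [564.  80.  16.]]
```

Call:
servo_tool:
  plan:
    - [[2,0.1,0,0,0,0,0.6],[5,0.1,0,0,0,0,0.6],[8,0.1,0,0,0,0,0.6],[11,0.1,0,0,0,0,0.6],[13,0.1,0,0,0,0,0.6],[13.8,0.1,0,0,0,0,0.6],[14,0.1,0,0,0,0,0.6],[14,0.1,0,0,0,0,0.6]]

```text
t: 25.77
ee_pos: [372.2, 213.7, 116.2]
orientation: [0.016, 1.567, -0.017]
ft_force: [-0.2, 0.4, -1.8]
width: 9.8
```

```bash
python3 - <<'E'
from h import *
st()
E
```

```text
t 25.77 p [372.2 213.7 116.2] w 9.8 F [-0.2  0.4 -1.8] jaw yaw -0.021 q [ 0.5   0.35  2.13 -0.    0.66  0.52]
```

Call:
servo_tool:
  plan:
    - [[0.3,0,0,0,0,0,0.6],[0.5,0,0,0,0,0,0.6],[0.6,0,0,0,0,0,0.6],[0.65,0,0,0,0,0,0.6],[0.65,0,0,0,0,0,0.6]]

```text
t: 26.18
ee_pos: [371.6, 213.9, 110.3]
orientation: [0.016, 1.566, -0.016]
ft_force: [0.5, 0.7, -1.1]
width: 9.9
```

Call:
servo_tool:
  plan:
    - [[0,0,0,0,0,0,0.6],[0,0,0,0,0,0,2.6],[0,0,0,0,0,0,2.6],[0,0,0,0,0,0,2.6],[-2,0,0,0,0,0,2.6],[-5,0,0,0,0,0,2.6],[-9,0,0,0,0,0,2.6],[-13,0,0,0,0,0,2.6]]

```text
t: 26.85
ee_pos: [370.0, 213.3, 240.9]
orientation: [0.015, 1.569, -0.017]
ft_force: [1.8, 0.3, 0.8]
width: 25.9
```

```bash
python3 - <<'E'
from h import *
st(); snap('wrist','w19'); print(rel([440,-60,170],.188))
E
```

```text
t 26.85 p [370.  213.3 240.9] w 25.9 F [1.8 0.3 0.8] jaw yaw -0.020 q [ 0.5   0.12  2.04 -0.    0.98  0.52]
[ 7.7860e+00 -2.7446e+01  7.0660e+00 -2.0800e-01  1.3000e-02 -3.0000e-03]
```

View pics/w19.png

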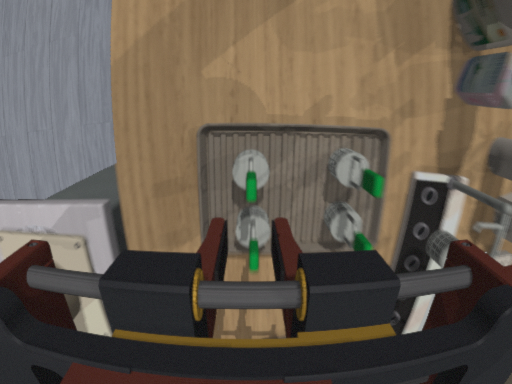

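```bash
cat > tgt.py <<'E'
from h import *
ys=[90,64,38,12,-14,-40,-88]; P=np.array([425.4,-203.3]); a=.188
RB=np.array([[np.cos(a),-np.sin(a)],[np.sin(a),np.cos(a)]])
def sw(i,j): return P+RB@[-7+j,ys[i-1]]
def loc(p): return RB.T@(np.array(p)[:2]-P)
E
python3 - <<'E'
from tgt import *
for i,j in zip(range(1,7),[12.4,13,11.1,9,.6,5.2]): print(i,sw(i,j).round(1))
print(rel([*sw(1,12.4),150],a))
E
```

```text
1 [ 413.9 -113.9]
2 [ 419.3 -139.3]
3 [ 422.3 -165.2]
4 [ 425.1 -191.1]
5 [ 421.7 -218.2]
6 [ 431.1 -242.9]
[ 9.7290e+00 -3.2894e+01  4.5380e+00 -2.0800e-01  1.3000e-02 -3.0000e-03]
```

Call:
servo_tool:
  plan:
    - [[-0.3,-2,0.5,-0.02,0,0,2.6],[-0.3,-6,1,-0.05,0,0,2.6],[-0.3,-10,1.5,-0.09,0,0,2.6],[0,-14,2,-0.13,0,0,2.6],[1.5,-18,2.5,-0.17,0,0,2.6],[3.5,-22,3,-0.2,0,0,2.6],[5.5,-25.5,3.5,-0.208,0,0,2.6],[7,-29,4,-0.208,0,0,2.6]]

```text
t: 27.57
ee_pos: [404.9, -78.4, 169.4]
orientation: [-0.149, 1.561, 0.147]
ft_force: [0.3, 0.7, 0.0]
width: 25.8
```

```bash
python3 - <<'E'
from tgt import *
st(); print(rel([*sw(1,12.4),120],a))
E
```

```text
t 27.57 p [404.9 -78.4 169.4] w 25.8 F [0.3 0.7 0. ] jaw yaw 0.189 q [-0.22  0.22  2.14  0.    0.78 -0.41]
[ 4.944e+00 -3.647e+00  1.950e-01  1.000e-03  5.000e-03  1.000e-03]
```

Call:
servo_tool:
  plan:
    - [[1,-1.5,0.2,0,0,0,2.6],[3,-2.8,0.2,0,0,0,2.6],[4.9,-2.8,0.2,0,0,0,2.6],[4.9,-2.8,0.2,0,0,0,2.6],[4.9,-2.8,0.2,0,0,0,2.6],[4.9,-2.8,0.2,0,0,0,2.6]]

```text
t: 28.07
ee_pos: [412.9, -103.6, 121.8]
orientation: [-0.148, 1.562, 0.147]
ft_force: [0.5, -0.3, 0.0]
width: 25.9
```

```bash
python3 - <<'E'
from tgt import *
st(); print(rel([*sw(1,12.4),54],a))
im,_=snap('wrist','w20')
cv2.imwrite('pics/w20b.png',cv2.resize(im[100:350,100:400,::-1],None,fx=2.6,fy=2.4))
E
```

```text
t 28.07 p [ 412.9 -103.6  121.8] w 25.9 F [ 0.5 -0.3  0. ] jaw yaw 0.188 q [-0.27  0.33  2.14  0.    0.67 -0.46]
[ 6.783e+00 -1.025e+00 -1.190e-01  0.000e+00  4.000e-03  1.000e-03]
```

View pics/w20b.png

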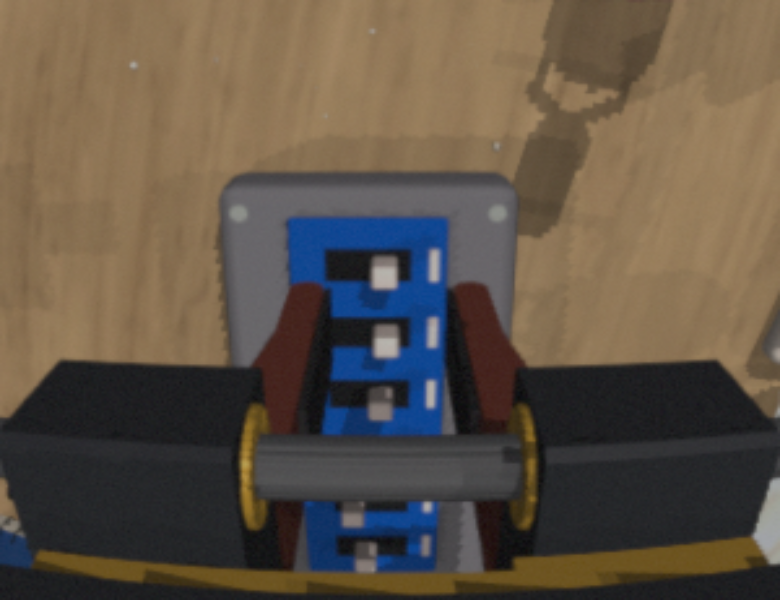

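Descend over switch 1.

Call:
servo_tool:
  plan:
    - [[0.5,-1.0,-0.1,0,0,0,2.6],[2.5,-1.0,-0.1,0,0,0,2.6],[4.5,-1.0,-0.1,0,0,0,2.6],[6.3,-1.0,-0.1,0,0,0,2.6],[6.5,-1.0,-0.1,0,0,0,2.6],[6.5,-1.0,-0.1,0,0,0,2.6]]

```text
t: 28.62
ee_pos: [413.6, -113.9, 56.1]
orientation: [-0.148, 1.563, 0.148]
ft_force: [0.2, 0.8, 0.0]
width: 26.1
```

```bash
python3 - <<'E'
from tgt import *
st(); print(rel([*sw(1,12.4),54],a))
im,_=snap('wrist','w21')
cv2.imwrite('pics/w21b.png',cv2.resize(im[100:350,100:400,::-1],None,fx=2.6,fy=2.4))
E
```

```text
t 28.62 p [ 413.6 -113.9   56.1] w 26.1 F [0.2 0.8 0. ] jaw yaw 0.188 q [-0.3   0.48  2.15  0.    0.51 -0.49]
[ 0.208 -0.003  0.028  0.     0.003  0.001]
```

View pics/w21b.png

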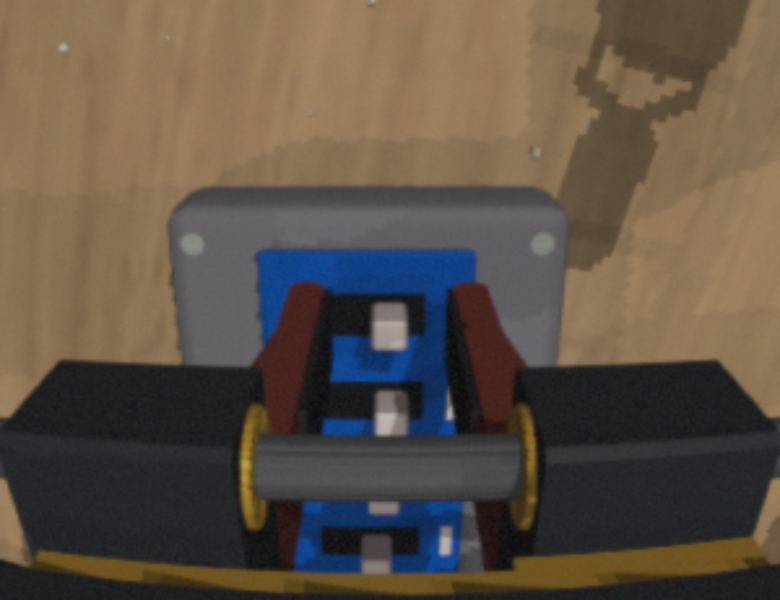

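```bash
python3 - <<'E'
from tgt import *
_,c=load('w21'); f=[2.6,2.4]
print(((projw(c,[[*sw(1,12.4),48],[*sw(2,13),48],[413.6,-113.9,42],[413.6-1.9,-104.1,42],[415.5,-123.7,42]])-[100,100])*f).round(0))
E
```

```text
[[390. 335.]
 [392. 425.]
 [389. 325.]
 [388. 288.]
 [389. 360.]]
```

```bash
python3 - <<'E'
from tgt import *
im,c=load('w21'); V=c['view']; print('cam',(-V[:3,:3].T@V[:3,3]).round(0))
cv2.imwrite('pics/w21c.png',cv2.resize(im[200:300,200:300],None,fx=6,fy=6,interpolation=cv2.INTER_CUBIC))
print((projw(c,box3(*sw(1,12.4),35,48,8,8,a))-[200,200])*6)
E
```

```text
cam [399. -41. 204.]
[[260.71287754 218.56557299]
 [260.24588263 148.0376964 ]
 [337.46286689 218.52470125]
 [338.20372256 148.00855226]
 [258.70736561 274.50351845]
 [258.14294483 200.21227911]
 [340.73665723 274.44550103]
 [341.62490718 200.16769132]]
```

View pics/w21c.png

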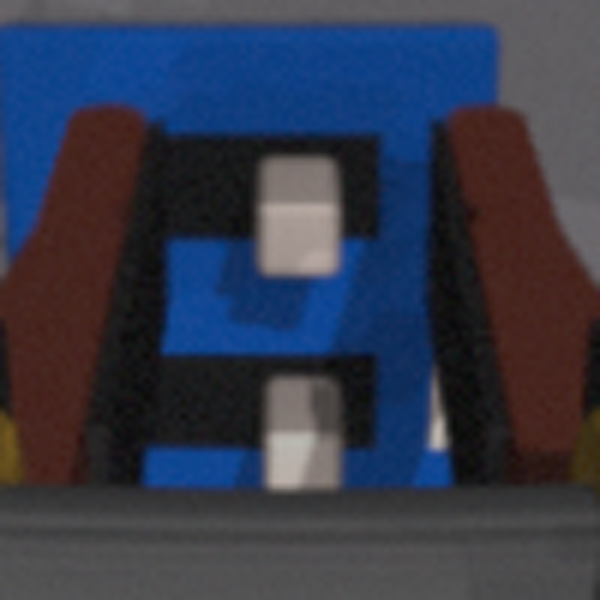

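Call:
servo_tool:
  plan:
    - [[0.1,0,0,0,0,0,1.5],[0.1,0,0,0,0,0,0.6],[0.1,0,0,0,0,0,0.5],[0.1,0,0,0,0,0,0.5],[0.1,0,-0.4,0,0,0,0.5],[0.1,0,-0.8,0,0,0,0.5],[0.1,0,-1.2,0,0,0,0.5],[0.1,0,-1.4,0,0,0,0.5]]

```text
t: 29.33
ee_pos: [401.4, -116.7, 56.1]
orientation: [-0.148, 1.558, 0.146]
ft_force: [8.0, 9.7, 1.9]
width: 7.3
```

Call:
servo_tool:
  plan:
    - [[0,0,0,0,0,0,0.5],[0,0,0,0,0,0,0.5]]

```text
t: 29.5
ee_pos: [401.4, -116.6, 56.0]
orientation: [-0.148, 1.558, 0.146]
ft_force: [2.7, 4.9, 6.7]
width: 7.1
```

```bash
python3 - <<'E'
from tgt import *
st(); print('joint',loc(ctrl.get_obs()['ee_pos'])+[7,0])
E
```

```text
t 29.50 p [ 401.4 -116.6   56. ] w 7.1 F [2.7 4.9 6.7] jaw yaw 0.188 q [-0.31  0.47  2.18  0.    0.49 -0.5 ]
joint [-0.35132307 89.6969622 ]
```

Call:
servo_tool:
  plan:
    - [[0,0,0.1,0,0,0,2.6],[0,0,0.1,0,0,0,2.6],[-2.5,0,0.1,0,0,0,2.6],[-2.5,-1.3,0.7,0,0,0,2.6],[-2.5,-2.6,1.3,0,0,0,2.6],[-2.5,-2.6,1.3,0,0,0,2.6],[-1,-2.6,1.3,0,0,0,2.6],[0,-2.6,1.3,0,0,0,2.6]]

```text
t: 30.17
ee_pos: [417.7, -140.1, 54.2]
orientation: [-0.147, 1.562, 0.146]
ft_force: [-1.1, -0.4, 0.1]
width: 25.9
```

Call:
servo_tool:
  plan:
    - [[0,0,0,0,0,0,2.6],[0,0,0,0,0,0,2.6]]

```text
t: 30.33
ee_pos: [416.7, -139.3, 54.2]
orientation: [-0.147, 1.565, 0.148]
ft_force: [-0.2, -0.7, -0.3]
width: 26.0
```

```bash
python3 - <<'E'
from tgt import *
st(); print('joint',loc(ctrl.get_obs()['ee_pos'])+[7,0]);print(rel([*sw(2,13),54.5],a))
im,_=snap('wrist','w22')
cv2.imwrite('pics/w22c.png',cv2.resize(im[180:300,180:320,::-1],None,fx=5,fy=5,interpolation=cv2.INTER_CUBIC))
E
```

```text
t 30.33 p [ 416.7 -139.3   54.2] w 26.0 F [-0.2 -0.7 -0.3] jaw yaw 0.188 q [-0.35  0.49  2.13  0.    0.52 -0.54]
joint [10.37302214 64.52132407]
[-0.025 -0.052  0.263 -0.     0.001 -0.001]
```

View pics/w22c.png

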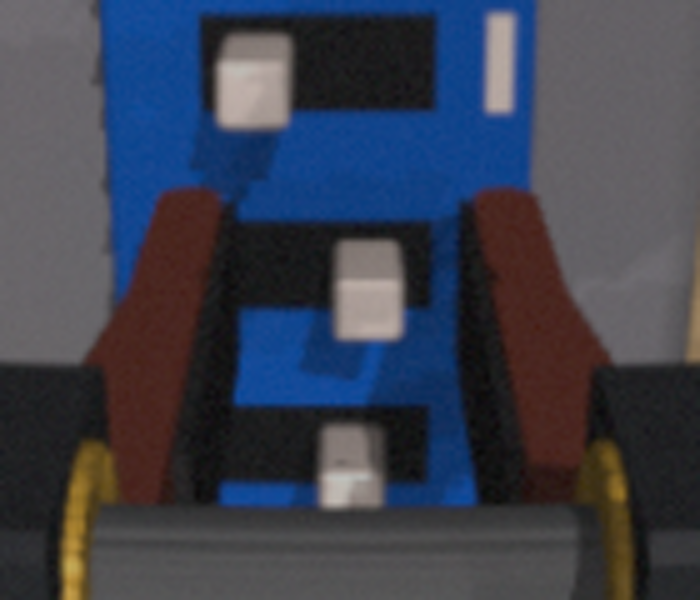

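Call:
servo_tool:
  plan:
    - [[0,0,0.26,0,0,0,1.5],[0,0,0.26,0,0,0,0.6],[0,0,0.26,0,0,0,0.5],[0,0,0.26,0,0,0,0.5],[0,0,0.4,0,0,0,0.5],[0,0,0.55,0,0,0,0.5],[0,0,0.55,0,0,0,0.5],[0,0,0.55,0,0,0,0.5]]

```text
t: 31.05
ee_pos: [420.4, -138.9, 55.5]
orientation: [-0.149, 1.567, 0.148]
ft_force: [-12.1, -11.9, 10.3]
width: 6.9
```

```bash
python3 - <<'E'
from tgt import *
st(); print('joint',loc(ctrl.get_obs()['ee_pos'])+[7,0])
E
```

```text
t 31.05 p [ 420.4 -138.9   55.5] w 6.9 F [-12.1 -11.9  10.3] jaw yaw 0.189 q [-0.35  0.49  2.12 -0.    0.53 -0.53]
joint [14.09360366 64.16483616]
```

Call:
servo_tool:
  plan:
    - [[0,0,-0.1,0,0,0,2.6],[0,0,-0.1,0,0,0,2.6],[-2.5,0,-0.1,0,0,0,2.6],[-2.5,-1.3,-0.2,0,0,0,2.6],[-2.5,-2.6,-0.3,0,0,0,2.6],[-2.5,-2.6,-0.3,0,0,0,2.6],[-1,-2.6,-0.3,0,0,0,2.6],[-0.1,-2.6,-0.3,0,0,0,2.6]]

```text
t: 31.72
ee_pos: [425.2, -164.4, 55.9]
orientation: [-0.148, 1.561, 0.146]
ft_force: [-0.8, 0.3, -0.4]
width: 25.9
```

Call:
servo_tool:
  plan:
    - [[0,0,0,0,0,0,2.6],[0,0,0,0,0,0,2.6]]

```text
t: 31.88
ee_pos: [424.4, -164.0, 55.7]
orientation: [-0.147, 1.564, 0.148]
ft_force: [-0.3, 0.8, 0.5]
width: 26.1
```

```bash
python3 - <<'E'
from tgt import *
st(); print('joint',loc(ctrl.get_obs()['ee_pos'])+[7,0]);print(rel([*sw(3,11.1),54.5],a))
im,_=snap('wrist','w23')
cv2.imwrite('pics/w23c.png',cv2.resize(im[160:300,180:320,::-1],None,fx=4,fy=4,interpolation=cv2.INTER_CUBIC))
E
```

```text
t 31.88 p [ 424.4 -164.    55.7] w 26.1 F [-0.3  0.8  0.5] jaw yaw 0.188 q [-0.4   0.5   2.1   0.    0.54 -0.59]
joint [13.34373932 38.82494952]
[ 0.124 -0.082 -0.225  0.     0.002 -0.   ]
```

View pics/w23c.png

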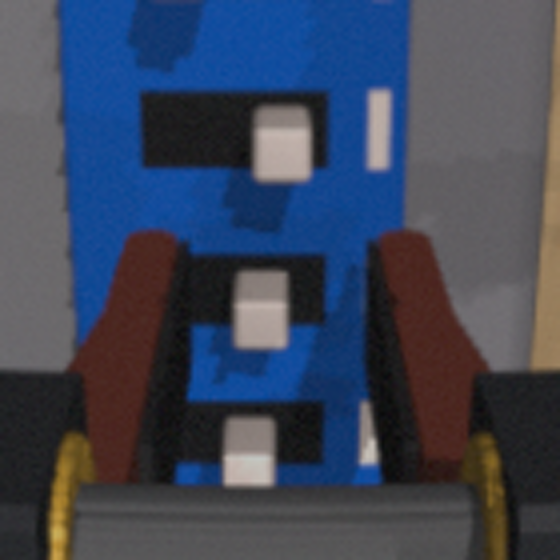

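Call:
servo_tool:
  plan:
    - [[0.1,-0.1,-0.22,0,0,0,1.5],[0.1,-0.1,-0.22,0,0,0,0.6],[0.1,-0.1,-0.22,0,0,0,0.5],[0.1,-0.1,-0.22,0,0,0,0.5],[0.1,-0.1,-0.6,0,0,0,0.5],[0.1,-0.1,-1.0,0,0,0,0.5],[0.1,-0.1,-1.48,0,0,0,0.5],[0.1,-0.1,-1.48,0,0,0,0.5]]

```text
t: 32.6
ee_pos: [411.3, -168.4, 55.6]
orientation: [-0.148, 1.559, 0.146]
ft_force: [4.9, 4.9, -0.4]
width: 7.3
```

```bash
python3 - <<'E'
from tgt import *
st(); print('joint',loc(ctrl.get_obs()['ee_pos'])+[7,0])
E
```

```text
t 32.60 p [ 411.3 -168.4   55.6] w 7.3 F [ 4.9  4.9 -0.4] jaw yaw 0.187 q [-0.42  0.49  2.12  0.    0.52 -0.61]
joint [-0.33734618 36.92355349]
```

Call:
servo_tool:
  plan:
    - [[0,0,0.1,0,0,0,2.6],[0,0,0.1,0,0,0,2.6],[-2.5,0,0.1,0,0,0,2.6],[-2.5,-1.3,0.5,0,0,0,2.6],[-2.5,-2.5,1.05,0,0,0,2.6],[-2.5,-2.5,1.05,0,0,0,2.6],[-1,-2.5,1.05,0,0,0,2.6],[0,-2.5,1.05,0,0,0,2.6]]

```text
t: 33.27
ee_pos: [425.6, -191.4, 54.3]
orientation: [-0.147, 1.562, 0.146]
ft_force: [-0.8, -0.0, -0.4]
width: 26.0
```

Call:
servo_tool:
  plan:
    - [[0,0,0,0,0,0,2.6],[0,0,0,0,0,0,2.6]]

```text
t: 33.43
ee_pos: [424.6, -190.6, 54.2]
orientation: [-0.147, 1.564, 0.148]
ft_force: [0.1, -0.5, -0.3]
width: 26.2
```

```bash
python3 - <<'E'
from tgt import *
st(); print('joint',loc(ctrl.get_obs()['ee_pos'])+[7,0]);print(rel([*sw(4,9),54.5],a))
E
```

```text
t 33.43 p [ 424.6 -190.6   54.2] w 26.2 F [ 0.1 -0.5 -0.3] jaw yaw 0.188 q [-0.45  0.51  2.08  0.    0.55 -0.64]
joint [ 8.63208165 12.61668375]
[-0.025 -0.062  0.037 -0.     0.001 -0.001]
```

Drag from 8.6 to 0 (−0.86, with a little extra).

Call:
servo_tool:
  plan:
    - [[0,0,0.04,0,0,0,1.5],[0,0,0.04,0,0,0,0.6],[0,0,0.04,0,0,0,0.5],[0,0,0.04,0,0,0,0.5],[0,0,-0.4,0,0,0,0.5],[0,0,-0.8,0,0,0,0.5],[0,0,-1.02,0,0,0,0.5],[0,0,-1.02,0,0,0,0.5]]

```text
t: 34.1
ee_pos: [416.0, -193.0, 55.7]
orientation: [-0.148, 1.56, 0.146]
ft_force: [3.3, 3.8, -0.1]
width: 7.3
```

```bash
python3 - <<'E'
from tgt import *
st(); print('joint',loc(ctrl.get_obs()['ee_pos'])+[7,0])
E
```

```text
t 34.10 p [ 416.  -193.    55.7] w 7.3 F [ 3.3  3.8 -0.1] jaw yaw 0.187 q [-0.46  0.5   2.09  0.    0.54 -0.65]
joint [-0.2983324  11.89329897]
```

Call:
servo_tool:
  plan:
    - [[0,0,0.1,0,0,0,2.6],[0,0,0.1,0,0,0,2.6],[-2.5,0,0.1,0,0,0,2.6],[-2.5,-1.3,0.15,0,0,0,2.6],[-2.5,-2.6,0.2,0,0,0,2.6],[-2.5,-2.6,0.2,0,0,0,2.6],[-1,-2.6,0.2,0,0,0,2.6],[0,-2.6,0.2,0,0,0,2.6]]

```text
t: 34.77
ee_pos: [422.2, -218.6, 54.3]
orientation: [-0.147, 1.562, 0.146]
ft_force: [0.3, 0.9, 0.3]
width: 26.2
```

Call:
servo_tool:
  plan:
    - [[0,0,0,0,0,0,2.6],[0,0,0,0,0,0,2.6]]

```text
t: 34.93
ee_pos: [421.5, -217.7, 54.3]
orientation: [-0.147, 1.564, 0.148]
ft_force: [-0.7, -0.5, 0.5]
width: 26.0
```

```bash
python3 - <<'E'
from tgt import *
st(); print('joint',loc(ctrl.get_obs()['ee_pos'])+[7,0]);print(rel([*sw(5,.6),54.5],a))
E
```

```text
t 34.93 p [ 421.5 -217.7   54.3] w 26.0 F [-0.7 -0.5  0.5] jaw yaw 0.188 q [-0.5   0.52  2.06  0.    0.56 -0.69]
joint [  0.45246745 -13.36822341]
[-0.023 -0.063  0.015 -0.     0.002 -0.001]
```

Call:
servo_tool:
  plan:
    - [[0,0,0,0,0,0,1.5],[0,0,0,0,0,0,0.6],[0,0,0,0,0,0,0.5],[0,0,0,0,0,0,0.5],[0,0,-0.1,0,0,0,0.5],[0,0,-0.2,0,0,0,0.5],[0,0,-0.22,0,0,0,0.5],[0,0,-0.22,0,0,0,0.5]]

```text
t: 35.6
ee_pos: [420.9, -218.5, 55.7]
orientation: [-0.148, 1.561, 0.146]
ft_force: [2.5, 4.3, 2.0]
width: 7.2
```

```bash
python3 - <<'E'
from tgt import *
st(); print('joint',loc(ctrl.get_obs()['ee_pos'])+[7,0])
E
```

```text
t 35.60 p [ 420.9 -218.5   55.7] w 7.2 F [2.5 4.3 2. ] jaw yaw 0.188 q [-0.51  0.52  2.06  0.    0.56 -0.7 ]
joint [ -0.27208773 -14.08954425]
```

Off. Now sw6 (at about 5.2, to 14).

Call:
servo_tool:
  plan:
    - [[0,0,0.1,0,0,0,2.6],[0,0,0.1,0,0,0,2.6],[-2.5,0,0.1,0,0,0,2.6],[-2.5,-1.3,0.3,0,0,0,2.6],[-2.5,-2.6,0.65,0,0,0,2.6],[-2.5,-2.6,0.65,0,0,0,2.6],[-1,-2.6,0.65,0,0,0,2.6],[0,-2.6,0.65,0,0,0,2.6]]

```text
t: 36.27
ee_pos: [431.3, -243.2, 54.3]
orientation: [-0.147, 1.562, 0.146]
ft_force: [-0.1, -0.1, 0.1]
width: 26.2
```

Call:
servo_tool:
  plan:
    - [[0,0,0,0,0,0,2.6],[0,0,0,0,0,0,2.6]]

```text
t: 36.43
ee_pos: [430.6, -242.3, 54.3]
orientation: [-0.147, 1.564, 0.148]
ft_force: [0.8, 0.6, 0.8]
width: 26.1
```

```bash
python3 - <<'E'
from tgt import *
st(); print('joint',loc(ctrl.get_obs()['ee_pos'])+[7,0]);print(rel([*sw(6,5.2),54.5],a))
E
```

```text
t 36.43 p [ 430.6 -242.3   54.3] w 26.1 F [0.8 0.6 0.8] jaw yaw 0.188 q [-0.54  0.54  2.01  0.    0.59 -0.73]
joint [  4.77987044 -39.31519098]
[-0.024 -0.068  0.042 -0.     0.002 -0.001]
```

Call:
servo_tool:
  plan:
    - [[0,0,0,0,0,0,1.5],[0,0,0,0,0,0,0.6],[0,0,0,0,0,0,0.5],[0,0,0,0,0,0,0.5],[0,0,0.4,0,0,0,0.5],[0,0,0.8,0,0,0,0.5],[0,0,1.07,0,0,0,0.5],[0,0,1.07,0,0,0,0.5]]

```text
t: 37.1
ee_pos: [439.9, -241.1, 55.6]
orientation: [-0.149, 1.567, 0.149]
ft_force: [-14.1, -9.0, 9.0]
width: 7.2
```

```bash
python3 - <<'E'
from tgt import *
st(); print('joint',loc(ctrl.get_obs()['ee_pos'])+[7,0])
E
```

```text
t 37.10 p [ 439.9 -241.1   55.6] w 7.2 F [-14.1  -9.    9. ] jaw yaw 0.190 q [-0.52  0.54  2.   -0.    0.6  -0.71]
joint [ 14.16704989 -39.87363508]
```

Call:
servo_tool:
  plan:
    - [[0,0,-0.1,0,0,0,2.6],[0,0,-0.1,0,0,0,2.6],[-3,0,-0.1,0,0,0,2.6],[-7,0,-0.3,0,0,0,2.6],[-11,0,-0.5,0,0,0,2.6],[-13,0,-0.7,0,0,0,2.6],[-13,0,-0.7,0,0,0,2.6],[-13,0,-0.7,0,0,0,2.6]]

```text
t: 37.77
ee_pos: [435.7, -242.3, 186.6]
orientation: [-0.15, 1.559, 0.146]
ft_force: [-1.0, -0.5, -0.2]
width: 25.7
```

```bash
python3 - <<'E'
from tgt import *
st(); im,_=snap('wrist','w30'); t,_=snap('top','t30')
b=cv2.resize(im[60:290,150:350,::-1],None,fx=3,fy=2.6,interpolation=cv2.INTER_CUBIC)
cv2.imwrite('pics/w30b.png',b)
cv2.imwrite('pics/t30b.png',cv2.resize(t[120:300,100:380,::-1],None,fx=2.8,fy=2.8,interpolation=cv2.INTER_CUBIC))
E
```

```text
t 37.77 p [ 435.7 -242.3  186.6] w 25.7 F [-1.  -0.5 -0.2] jaw yaw 0.188 q [-0.53  0.31  1.95  0.    0.88 -0.72]
```

View pics/w30b.png

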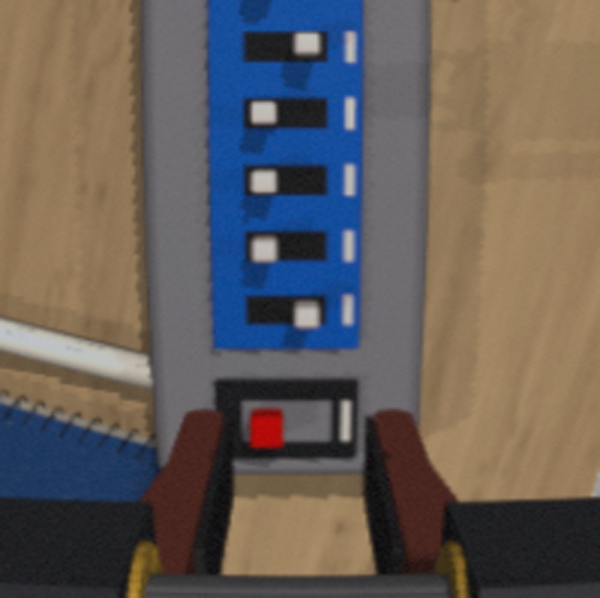

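View pics/t30b.png

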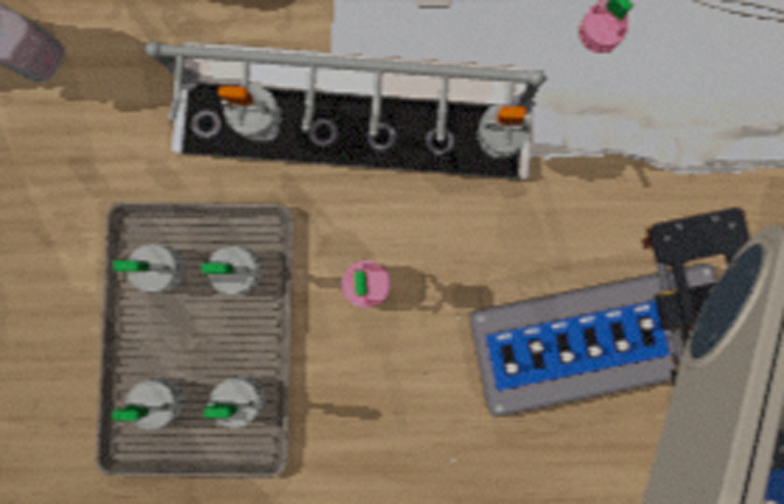

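```bash
python3 - <<'E'
from tgt import *
print(sw(7,0)); print(rel([*sw(7,0),54.5],a))
E
```

```text
[ 434.97005697 -291.05770057]
[ 1.2988e+01 -4.8770e+00 -8.9700e-01  0.0000e+00  3.0000e-03  0.0000e+00]
```

Call:
servo_tool:
  plan:
    - [[1,-2,-0.5,0,0,0,3.0],[4,-4.8,-0.8,0,0,0,3.0],[7,-4.8,-0.8,0,0,0,3.0],[9,-4.8,-0.8,0,0,0,3.0],[9,-4.8,-0.8,0,0,0,3.0],[9,-4.8,-0.8,0,0,0,3.0]]

```text
t: 38.37
ee_pos: [434.7, -289.7, 93.2]
orientation: [-0.145, 1.566, 0.15]
ft_force: [-0.3, 0.0, 0.2]
width: 30.2
```

```bash
python3 - <<'E'
from tgt import *
st(); print(rel([*sw(7,0),54.5],a))
E
```

```text
t 38.37 p [ 434.7 -289.7   93.2] w 30.2 F [-0.3  0.   0.2] jaw yaw 0.188 q [-0.61  0.49  1.94  0.    0.71 -0.8 ]
[ 3.874e+00 -1.550e-01  1.000e-03 -0.000e+00  0.000e+00 -3.000e-03]
```

Call:
servo_tool:
  plan:
    - [[1.5,-0.1,0,0,0,0,3.0],[3.2,-0.1,0,0,0,0,3.0],[3.7,-0.1,0,0,0,0,3.0],[3.7,-0.1,0,0,0,0,3.0],[3.7,-0.1,0,0,0,0,1.5],[3.7,-0.1,0,0,0,0,0.9],[3.7,-0.1,0,0,0,0,0.9],[3.7,-0.1,0,0,0,0,0.9]]

```text
t: 39.03
ee_pos: [436.8, -292.1, 59.4]
orientation: [-0.149, 1.561, 0.146]
ft_force: [-0.6, -0.5, 5.0]
width: 10.7
```

```bash
python3 - <<'E'
from tgt import *
st(); print('joint',loc(ctrl.get_obs()['ee_pos'])+[7,0])
E
```

```text
t 39.03 p [ 436.8 -292.1   59.4] w 10.7 F [-0.6 -0.5  5. ] jaw yaw 0.188 q [-0.61  0.56  1.95  0.    0.63 -0.8 ]
joint [  1.61735919 -89.34885765]
```

Call:
servo_tool:
  plan:
    - [[0,0,-0.1,0,0,0,3.0],[0,0,-0.1,0,0,0,3.0],[0.3,0,-0.1,0,0,0,3.0],[0.3,0,-0.1,0,0,0,3.0]]

```text
t: 39.37
ee_pos: [435.3, -291.8, 55.1]
orientation: [-0.148, 1.562, 0.147]
ft_force: [-0.2, -0.2, -0.5]
width: 29.5
```

```bash
python3 - <<'E'
from tgt import *
st(); print('joint',loc(ctrl.get_obs()['ee_pos'])+[7,0])
im,c=snap('wrist','w31'); cv2.imwrite('pics/w31b.png',cv2.resize(im[180:300,180:320,::-1],None,fx=5,fy=5,interpolation=cv2.INTER_CUBIC))
E
```

```text
t 39.37 p [ 435.3 -291.8   55.1] w 29.5 F [-0.2 -0.2 -0.5] jaw yaw 0.188 q [-0.61  0.56  1.95  0.    0.63 -0.81]
joint [  0.15851369 -88.78109375]
```

View pics/w31b.png

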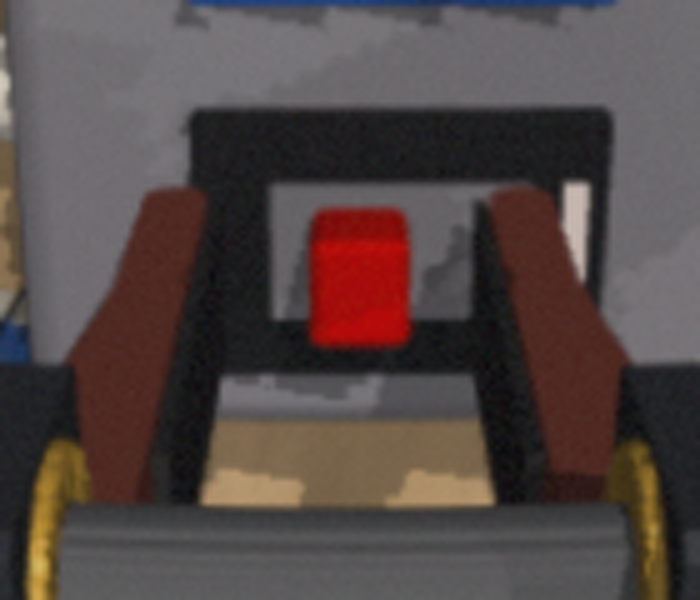

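Call:
servo_tool:
  plan:
    - [[0.1,0,0,0,0,0,1.5],[0.1,0,0,0,0,0,0.9],[0.1,0,0,0,0,0,0.9],[0.1,0,0,0,0,0,0.9],[0.1,0,0.5,0,0,0,0.9],[0.1,0,1.0,0,0,0,0.9],[0.1,0,1.4,0,0,0,0.9],[0.1,0,1.52,0,0,0,0.9]]

```text
t: 40.08
ee_pos: [449.0, -289.2, 54.3]
orientation: [-0.149, 1.566, 0.149]
ft_force: [-14.9, -10.1, 5.3]
width: 11.9
```

Call:
servo_tool:
  plan:
    - [[0,0,0,0,0,0,0.9],[0,0,0,0,0,0,0.9]]

```text
t: 40.25
ee_pos: [448.9, -289.2, 54.3]
orientation: [-0.148, 1.565, 0.148]
ft_force: [-9.8, -6.4, 2.4]
width: 11.3
```

```bash
python3 - <<'E'
from tgt import *
st(); print('joint',loc(ctrl.get_obs()['ee_pos'])+[7,0])
E
```

```text
t 40.25 p [ 448.9 -289.2   54.3] w 11.3 F [-9.8 -6.4  2.4] jaw yaw 0.189 q [-0.59  0.57  1.93  0.    0.64 -0.78]
joint [ 14.02153726 -88.79489442]
```

Fully on (14.0 mm, against the stop; same TCP as at the start). Release and rise.

Call:
servo_tool:
  plan:
    - [[0,0,-0.1,0,0,0,3.0],[0,0,-0.1,0,0,0,3.0],[0,0,-0.1,0,0,0,3.0],[-3,0,-0.1,0,0,0,3.0],[-7,0,-0.1,0,0,0,3.0],[-11,0,-0.1,0,0,0,3.0],[-14,0,-0.1,0,0,0,3.0],[-14,0,-0.1,0,0,0,3.0]]

```text
t: 40.92
ee_pos: [452.5, -291.1, 200.9]
orientation: [-0.154, 1.553, 0.142]
ft_force: [1.1, -0.4, 0.3]
width: 29.9
```

Call:
servo_tool:
  plan:
    - [[0,-2,-2,0,0,0,3.0],[0,-4,-4,0,0,0,3.0],[0,-4,-4,0,0,0,3.0],[0,-4,-4,0,0,0,3.0]]

```text
t: 41.25
ee_pos: [416.7, -336.4, 194.0]
orientation: [-0.146, 1.562, 0.146]
ft_force: [0.4, 0.2, -0.3]
width: 30.1
```

```bash
python3 - <<'E'
from tgt import *
st(); im,_=snap('wrist','w40'); t,_=snap('top','t40')
b=cv2.resize(im[20:250,150:400,::-1],None,fx=3,fy=2.6,interpolation=cv2.INTER_CUBIC)
cv2.imwrite('pics/w40b.png',b)
cv2.imwrite('pics/t40b.png',cv2.resize(t[120:300,100:380,::-1],None,fx=2.8,fy=2.8,interpolation=cv2.INTER_CUBIC))
E
```

```text
t 41.25 p [ 416.7 -336.4  194. ] w 30.1 F [ 0.4  0.2 -0.3] jaw yaw 0.186 q [-0.7   0.35  1.86  0.    0.93 -0.89]
```

View pics/w40b.png

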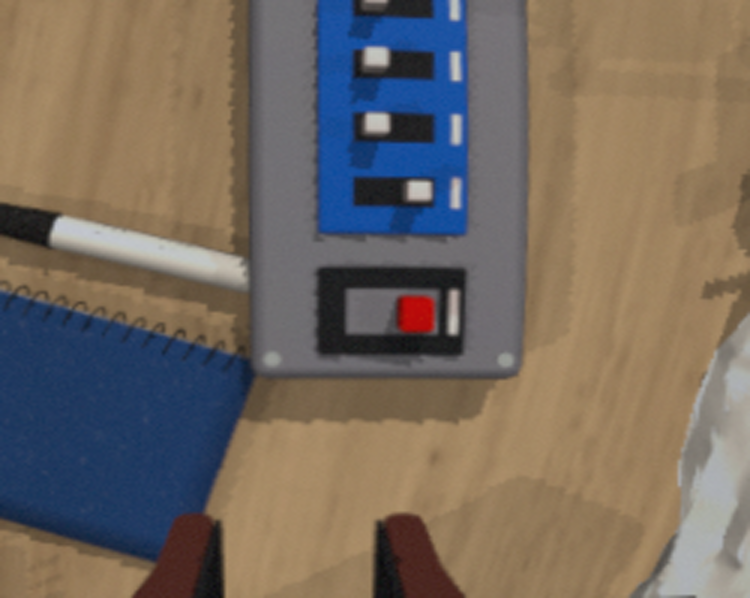

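View pics/t40b.png

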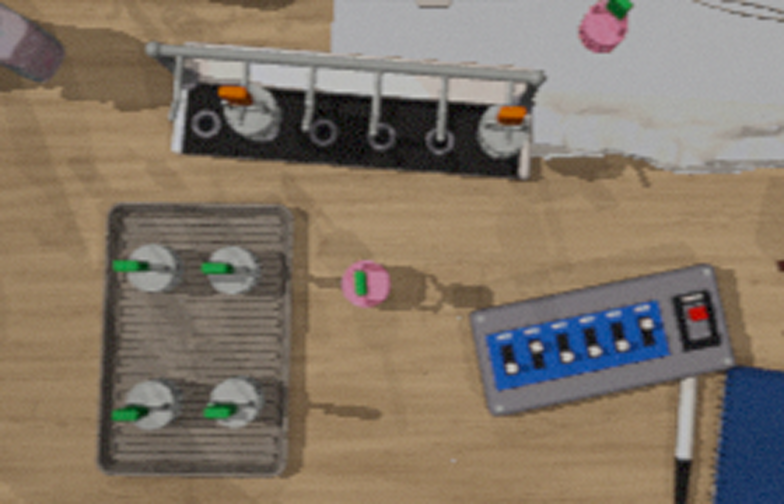

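The top view shows four green baskets standing in the tray and orange ones on pegs 2 and 6. Switches 2 and 6 are on, the others off, the main switch is on, and the pink baskets haven't been touched. Handing in.

```bash
python3 -c "
from workcell import ctrl
print(ctrl.close_job())"
```

```text
the job is handed in; nothing more can be done
None
```

The job is done and handed in at about 41 s. I switched the main off, then stood the four green-tabbed baskets (pegs 5, 4, 3 and 1, in that order) in the drip tray. I set switches 2 and 6 on and 1, 3, 4 and 5 off, then switched the main fully on again.

- **Final images:** They show all four green baskets upright in the tray and the orange ones still on pegs 2 and 6. All switches are as asked, the gripper is clear of everything, and the pink look-alikes haven't been touched.
- **Switch positions:** Measured at the gripper, the off switches stopped at about −0.3 mm and the on switches at about 14.1 mm. The main stopped at 14.0 mm, and each was pushed up to its stop.
- **Tray knocked:** The tray moved about 2 cm to the right partway through. I saw this in the images and placed the last two baskets at the corrected spots.
- **Main-switch grip:** My first grip on the main for the final switch-on was too high and shifted it 1 to 2 mm towards on. By then everything else was already right, so I gripped it lower and finished the move.
- **Camera offset:** The top and side cameras put things about 3 mm further away from the robot than the wrist camera did. I went by the wrist camera, and the grips agreed with it.

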